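# Unlock, open and load the sample chamber

## Robot

A 7-joint arm with a two-finger parallel gripper is mounted at the origin on the work surface. World frame = base frame: x ahead of the robot, y to its left, z up, the work surface at z = 0. Lengths are in m, angles in rad, forces in N, time in s.
With the tool pointing down it reaches from about 0.425 to 0.925 m from the base axis. Payload 6.8 kg.
Tool frame: the origin (TCP) lies between the finger pads; the fingertips stand 11 mm ahead of it and the grasp point (between the pads) lies 8 mm behind it; z points along the fingers, y is the line along which they close (so a half turn about z gives the same grasp; the last joint's range is limited). The gripper opens to 85 mm and grips with 20 to 120 N. Pads are 22 mm wide; open, the fingers measure 114 mm over their backs; the gripper's body (76 mm by 85 mm) begins 54 mm behind the grasp point. The pads swing forward as they close: fully open they stand 13 mm farther back than shut.
Start: joints at [-1.279, 0.477, 0.022, 1.555, -0.011, 1.109, -0.083], TCP at [0.263, 0.622, 0.242] pointing down, gripper open.
Joint ranges: [-2.96, 2.96], [-0.34, 2.1], [-1.41, 1.46], [0.24, 2.44], [-1.37, 4.51], [0.17, 1.92], [-2.96, 2.96]. Speed limits (rad/s): [2.39, 2.39, 3.14, 3.14, 3.14, 3.14, 3.14].

## Interface

Orientations are given as a rotation vector (axis times angle).
In Python, from bench import r gives the robot as it stands.
- The arm moves only by the tool send_rows, never from a script. Its argument "deltas" is a list of rows, each an object of numbers: "dx", "dy", "dz": the shift along the world's x, y, z in mm; "rx", "ry", "rz": the turn, a rotation vector about the world's x, y, z in degrees. A call has 1 to 5 rows; each row is the pose to reach, as a shift and turn from the pose commanded when the call began; what a row does not reach only later rows make up. A row lasts 1/12 s, in which the tool goes at most 41.7 mm and 7.16 degrees, less where a joint would pass 70% of its speed; a pose out of reach is approached as far as the arm can. A call with a gripper value outside its range is refused whole. "jaw" is the finger opening in mm, from 0 to 85.4, set as the call begins (left out, the last holds). The fingers move at their own pace and stop on an object; "newtons" is the grip in N (left out, the last holds). Time passes only in rows, so rows that repeat a pose let the fingers close. It gives the time, the measured TCP pose, the force, the opening and the grip force at its end, in the units of the state.
- r.get_obs(): the state, without advancing time (a new reading comes with each control period).
- r.grab_frame(name): name is "scene" or "top" or "wrist"; returns a dict with "frame" (384x512x3 uint8, blue, green, red), "z_map" (384x512 float32, m along the optical axis (not along the pixel's ray), 0 where there is no reading), "vertical_fov" (degrees; the focal length in pixels is half the picture's height over the tangent of half this angle, whatever the lens; pixels are square), "cx", "cy" (the principal point, pixels), "xyz" and "orientation" of the camera in the world. Camera axes: x right, y down, z forward; pixel columns grow to the right and rows downward; lengths in m; the calibration is good to about 2 mm. A picture is of the moment at which its call begins.
- r.hand_in(): hands the job in; it is judged then, once.
The state is a dict: "clock": time; "joints": joint angles; "qvel": joint speeds; "tau": joint torques, N m; "tcp_pos": TCP position; "orientation": TCP orientation; "contact_force": force on the tool from outside, world axes, zero at the start; "moment": the same for the moment, N m; "grip_width": finger opening in m; "gripper_force": force on a finger pad.
Only numpy, scipy, OpenCV 4.12 (cv2) and the standard library are available. Lean on these libraries where they do the work, as an engineer would, in place of code of your own. Each camera call takes 0.05 s, during which the arm holds its last target. There are 200 camera calls.

## Task

Get the sample chamber ready for its next run: pull its lock knob out, turn it clockwise as far as it goes and push it fully back in. Then turn the bayonet lid anticlockwise, still seated, until its lugs stand in the gaps between the claws, lift it off and lay it flat, handle up, in the middle of the round grey mat. Finally pick up every fallen sample bottle and stand it upright, cap up, on the floor inside the open chamber; leave the knob pushed in and the other things on the bench where they are.

Things in the scene. Friction and masses are not known exactly. Their poses are not given: they have to be found in the camera images.
- chamber: White round sample chamber fixed to the bench. Origin: centre of its underside, at bench height; z up. Drum 226 mm across, 30 high, carrying an open tub and three claws. The lock knob stands on its -x side (towards the robot) on a 62 mm square housing, 62 high; the knob's axis is 140 mm from the chamber's axis
- chamber_floor (a point): centre of the flat floor inside the chamber's tub, 35 mm above the bench; tub 154 mm across inside, 30 mm deep, rim 65 mm above the bench
- chamber_claws (a point): point on the chamber's axis at the claws' top, 83 mm above the bench. Three steel claws, each 50 degrees wide, 89 to 113 mm from the axis, centred at 30, 150 and 270 degrees anticlockwise from this x. They overhang the lid's lugs with 3 mm clearance and are closed at their clockwise ends, open at the other
- lid: Round aluminium lid, about 0.4 kg, locked on the chamber at the start. Origin: centre of its underside, z up; seated, it is 65 mm above the bench. Flange 166 mm across, 7 thick; three lugs 24 mm wide reach 98 mm from the axis; dome 144 mm across, 52 high. Its yaw relative to the chamber is -9 to +9 degrees when locked (lugs under claws); see lid_grip
- lid_grip (a point): centre of the lid's black bar handle, 76 mm above its underside; bar 90 mm long (x), 16 thick (y), 38 tall; top 14 mm above this point, dome 24 mm below. Turned anticlockwise, the lugs are free of the claws at a lid yaw of 35 to 80 degrees relative to the chamber (60 is mid-gap); then it lifts straight up. The locked knob's finger stops it at about 19
- lid_mat: round grey mat fixed on the bench, 210 mm across, 5 thick, place for the lid. Origin: centre of its underside
- lock_grip (a point): grip point of the black lock knob: middle of its wing, 50 mm long (x), 14 thick (y), 34 tall (top 12 mm above this point, a 40 mm disc 22 mm below); z up. Moves and turns with the knob. The knob's steel finger points along this x: at the lid when locked. 106 mm above the bench when pushed in
- lock_pull (a joint): how far the lock knob is pulled out (straight up), m: 0 pushed in, 0.015 fully out. Friction of about 4 N holds it where it is left. Below about 0.010 its finger sits between cheeks and it cannot turn
- lock_turn (a joint): angle of the lock knob, rad: 0 locked, 1.2 unlocked (end stop), growing clockwise seen from above. It goes back in only within about 0.1 rad of either end. Turns with under 0.1 N m
- bottle0_mid (a point): centre (half-way along) of a white square sample bottle with a round grey cap, 0.08 to 0.17 kg: 36 x 36 mm, 72 long; the square body is the lower 52 mm, the cap (28 mm across) the top 16. x runs from base to cap. Bottom-heavy: its weight acts about 16 mm above the base. Lies on its side on the bench at first. Only two or three bottles are present; absent ones read None from the start
- bottle1_mid (a point): centre (half-way along) of a white square sample bottle with a round grey cap, 0.08 to 0.17 kg: 36 x 36 mm, 72 long; the square body is the lower 52 mm, the cap (28 mm across) the top 16. x runs from base to cap. Bottom-heavy: its weight acts about 16 mm above the base. Lies on its side on the bench at first. Only two or three bottles are present; absent ones read None from the start
- bottle2_mid (a point): centre (half-way along) of a white square sample bottle with a round grey cap, 0.08 to 0.17 kg: 36 x 36 mm, 72 long; the square body is the lower 52 mm, the cap (28 mm across) the top 16. x runs from base to cap. Bottom-heavy: its weight acts about 16 mm above the base. Lies on its side on the bench at first. Only two or three bottles are present; absent ones read None from the start
- bottle3_mid (a point): centre (half-way along) of a white square sample bottle with a round grey cap, 0.08 to 0.17 kg: 36 x 36 mm, 72 long; the square body is the lower 52 mm, the cap (28 mm across) the top 16. x runs from base to cap. Bottom-heavy: its weight acts about 16 mm above the base. Lies on its side on the bench at first. Only two or three bottles are present; absent ones read None from the start
- beaker: bystander, leave alone: glass beaker, 70 mm across, 85 tall, standing beyond the bottles
- tape_roll: bystander, leave alone: roll of white tape lying flat, 90 mm across, 22 high
- spatula: bystander, leave alone: long-handled metal lab spoon lying at the near right
- wash_bottle: bystander, leave alone: white round wash bottle, 60 mm across, 150 tall, at the left
- notebook: bystander, leave alone: blue notebook lying at the near left, 150 x 210 x 14 mm
- weight: bystander, leave alone: brass calibration weight, 38 mm across, 35 tall, near the robot
There are look-alikes about, which are no part of the job. What is shaped like the part that bears bottle0_mid but orange is not meant.

How it is judged:
On the way, in this order (a step that is already met when the one before it is completed fails the run):
1. the lock knob is pulled out (value of joint lock_pull above 0.011 m), for 0.1 s.
2. the lock knob is turned clockwise to its stop and pushed fully back in, the lid still locked (value of joint lock_turn above 1.1 rad and value of joint lock_pull below 0.003 m and angle between the x axis of lid and the x axis of chamber, either way round below 0.4 rad), for 0.2 s.
3. the lid, still seated, is turned until its lugs are in the gaps (value of joint lock_turn above 1.1 rad and value of joint lock_pull below 0.003 m and angle between the x axis of lid and the x axis of chamber, either way round above 0.6 rad and horizontal distance between lid and chamber below 0.012 m and z of lid in the frame of chamber below 0.069 m), for 0.1 s.
4. the lid lies flat on the mat (horizontal distance between lid and lid_mat below 0.03 m and z of lid in the frame of lid_mat below 0.009 m and angle between lid's own z axis and vertical below 0.05 rad), for 0.2 s.
At the end, for the whole second after the job is handed in: Knob turned over 1.1 rad and within 3 mm of fully in; lid flat (0.05 rad), handle up, within 30 mm of the mat's centre; every bottle upright (0.1 rad), cap up, on the chamber floor (centre 66 to 76 mm above the chamber's underside), within 60 mm of the chamber's axis; all at rest (all of step 4 and value of joint lock_turn above 1.1 rad and value of joint lock_pull below 0.003 m and linear speed of each of lid, bottle0, bottle1, bottle2, bottle3 below 0.02 m/s and horizontal distance between each of bottle0_mid, bottle1_mid, bottle2_mid, bottle3_mid and chamber below 0.06 m and angle between each of bottle0_mid, bottle1_mid, bottle2_mid, bottle3_mid's own x axis and vertical below 0.1 rad and z of bottle0_mid in the frame of chamber between 0.066 and 0.076 m and z of bottle1_mid in the frame of chamber between 0.066 and 0.076 m and z of bottle2_mid in the frame of chamber between 0.066 and 0.076 m and z of bottle3_mid in the frame of chamber between 0.066 and 0.076 m); the robot touches nothing.
It fails at once if a bystander is moved more than 40 mm (distance of any of beaker, tape_roll, spatula, wash_bottle, notebook, weight from where it was at the start of the episode above 0.04 m).
Of bottle0, bottle1, bottle2, bottle3 only 2 to 3 are there at a start; the rules pass over those that are not, and their reading is None.
At some moment in a run one of bottle0, bottle1, bottle2, bottle3 may be knocked a few centimetres aside while the robot is not near it.
It also fails if it takes over 210 s, if anything falls off the work surface, if the arm or the gripper's body presses on something with over 40 N, if the wrist force passes 120 N, or if a joint passes its speed limit or range.

## Working session

There is one attempt and no reset: what is moved stays moved. The work goes in short steps, Python scripts to look and compute and a tool call to move; the robot and the scene stay as the last step left them, time stands still between calls to the robot, and variables do not carry over. Pictures are saved under pics/ and viewed, at most 14 in all, crops included, and the job is handed in when it is done.

Besides the shell and the picture viewer there is one more tool, called in YAML: its name, and indented under it one key for each argument. send_rows: Moves the arm, as the interface text tells. Its arguments: {"type":"object","properties":{"deltas":{"type":"array","items":{"type":"object","properties":{"dx":{"type":"number"},"dy":{"type":"number"},"dz":{"type":"number"},"rx":{"type":"number"},"ry":{"type":"number"},"rz":{"type":"number"}}}},"jaw":{"type":"number"},"newtons":{"type":"number"}},"required":["deltas"]}

```bash
mkdir -p pics; cat > h.py <<'E'
import numpy as np, cv2
from scipy.spatial.transform import Rotation as R
from bench import r
def grab(n,save=None):
    f=r.grab_frame(n)
    if save: cv2.imwrite('pics/'+save,f['frame']); np.savez('pics/'+save+'.npz',**{k:np.array(v) for k,v in f.items()})
    return f
def load(s): 
    d=np.load('pics/'+s+'.npz'); return {k:d[k] for k in d}
def rot(o):
    o=np.array(o,float)
    return R.from_rotvec(o).as_matrix() if o.shape==(3,) else (R.from_quat(o).as_matrix() if o.shape==(4,) else o)
def cloud(f):
    h,w=f['z_map'].shape; fl=h/2/np.tan(np.radians(f['vertical_fov'])/2)
    u,v=np.meshgrid(np.arange(w),np.arange(h)); z=f['z_map']
    p=np.stack([(u-f['cx'])/fl*z,(v-f['cy'])/fl*z,z],-1)
    return p@rot(f['orientation']).T+np.array(f['xyz'])
def ray(f,u,v,Z):
    h=f['z_map'].shape[0]; fl=h/2/np.tan(np.radians(f['vertical_fov'])/2)
    d=rot(f['orientation'])@np.array([(u-f['cx'])/fl,(v-f['cy'])/fl,1]); c=np.array(f['xyz'])
    return c+d*(Z-c[2])/d[2]
E
python3 - <<'E'
from h import *
o=r.get_obs(); print(o)
fs=[grab(n,n+'0.png') for n in('scene','top','wrist')]
for f in fs: print(f['xyz'],f['orientation'],f['vertical_fov'],f['cx'],f['cy'])
im=fs[1]['frame']; cv2.imwrite('pics/t0b.png',cv2.resize(im,(800,600),interpolation=cv2.INTER_CUBIC))
cv2.imwrite('pics/s0b.png',cv2.resize(fs[0]['frame'],(800,600),interpolation=cv2.INTER_CUBIC))
E
```

```text
{'clock': 0.0, 'joints': array([-1.27911479,  0.47780164,  0.02234332,  1.55646804, -0.01147596,
        1.10930871, -0.08310732]), 'qvel': array([ 0.00081232, -0.00066814,  0.00029429,  0.00168201,  0.00011584,
        0.00038623,  0.00097733]), 'tau': array([-4.05402288e-04, -5.96438420e+01,  1.60739075e+00, -2.81201684e+01,
        1.23629623e-02,  9.10379458e-03, -1.72071748e-05]), 'tcp_pos': array([0.26251609, 0.62122672, 0.24131775]), 'orientation': array([-6.23726704e-01, -3.07883876e+00,  2.89897453e-03]), 'contact_force': array([-0.5037477 , -0.14884684,  0.23907435]), 'moment': array([-0.05274355, -0.06114807,  0.01142733]), 'gripper_force': 0.0, 'grip_width': 0.08560765110476055}
[ 1.15238893 -0.26680326  1.05644039] [-2.20295703 -1.35103994  0.45241888] 57.94930017405333 254.06727127788446 192.54507087023126
[0.34895427 0.04308257 1.39769829] [-2.15860972  2.15120754 -0.16811301] 53.82670290511025 255.68812950948725 189.99871978055495
[0.20160544 0.64689483 0.37350976] [2.42573054 1.60962885 0.21397149] 66.8443885931355 252.54360481347038 197.657927099097
```

View pics/t0b.png

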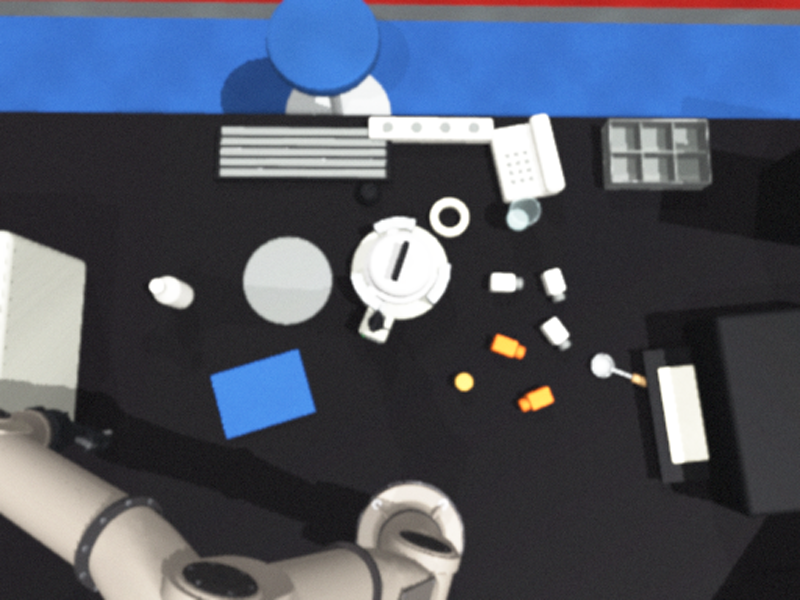

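View pics/s0b.png

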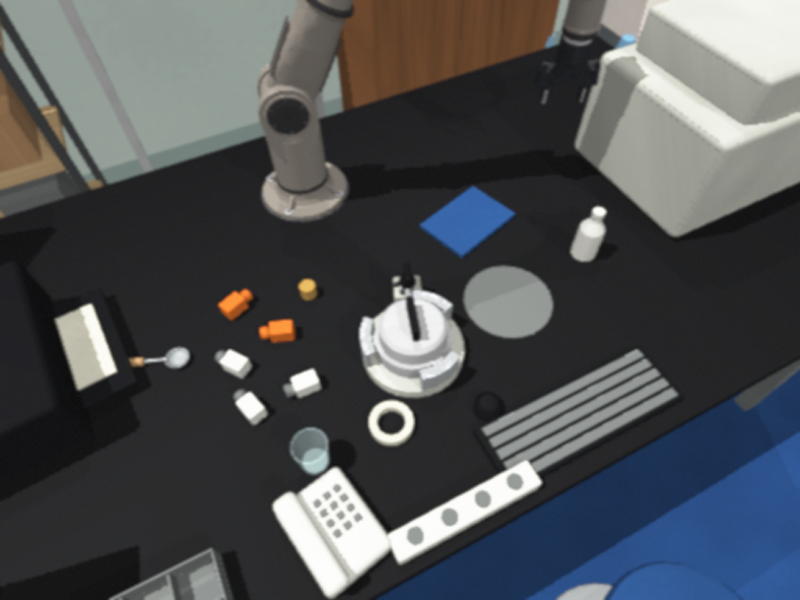

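The top view shows three white bottles at about (504,282), (554,284) and (556,333). The orange look-alikes are at (508,346) and (537,399). The chamber is at (400,268), its knob at (376,322) and the mat at (288,281). Next I'll measure these.

```bash
cat > m.py <<'E'
from h import *
f=load('top0.png'); P=cloud(f); im=f['frame']; s=512/800
def at(u,v,Z): return ray(f,u*s,v*s,Z)
print('bench z',np.median(P[250:300,250:300,2]))
def rectof(mask,lab):
    pts=P[mask][:,:2].astype(np.float32)
    if len(pts)<6: print(lab,len(pts));return
    (c,sz,a)=cv2.minAreaRect(pts*1000); print(lab,len(pts),np.round(c,1),np.round(sz,1),round(a,1), 'z',P[mask][:,2].mean().round(4))
H=P[...,2]; g=im.astype(int)
def win(u,v,w):
    m=np.zeros(H.shape,bool); u=int(u*s);v=int(v*s);m[v-w:v+w,u-w:u+w]=1; return m
gray=im.max(-1)
rectof(win(400,262,22)&(H>.142)&(H<.17),'handle')
rectof(win(376,322,12)&(H>.108)&(H<.13),'knob')
rectof(win(400,268,45)&(H>.12)&(H<.13),'dome')
rectof(win(288,281,40)&(gray>90),'mat')
rectof(win(400,268,45)&(H>.076)&(H<.09),'claws')
pts=P[win(400,268,45)&(H>.02)&(H<.05)][:,:2]; 
A=np.c_[2*pts,np.ones(len(pts))]; print('drum pts',len(pts))
for n,(u,v) in dict(a=(504,282),b=(554,284),c=(556,333)).items(): rectof(win(u,v,19)&(H>.015)&(H<.06),n)
rectof(win(369,320,18)&(H>.05)&(H<.072),'housing')
cv2.imwrite('pics/crop1.png',cv2.resize(im[130:225,215:375],(800,475),interpolation=cv2.INTER_CUBIC))
E
python3 m.py
```

```text
bench z 4.736725198772884e-05
handle 129 [609.9  25.1] [16.  89.3] 71.8 z 0.1543
knob 61 [480.4  78.6] [13.8 48.8] 67.3 z 0.117
dome 131 [564.1  27.6] [123.8 206. ] 89.1 z 0.1215
mat 2578 [540.4 192.9] [437.2 212.7] 64.0 z 0.0069
claws 593 [605.7  38.9] [220.3 226.8] 28.2 z 0.0826
drum pts 953
a 195 [ 582.2 -227.4] [36.1 71.8] 0.3 z 0.0326
b 196 [ 576.  -341.8] [72.  37.2] 18.7 z 0.0327
c 200 [ 459.7 -342.9] [72.5 36.5] 35.9 z 0.0327
housing 226 [500.7  86.4] [ 93.5 105.4] 78.8 z 0.0628
```

View pics/crop1.png

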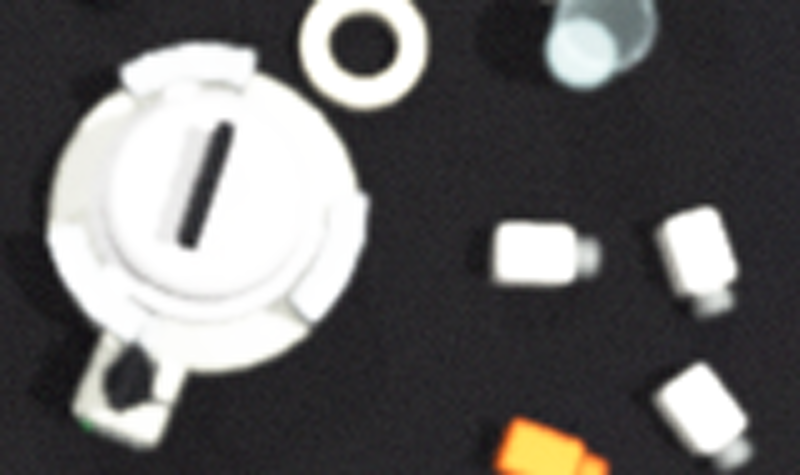

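I got the lid at (610,25) with yaw -18° and the knob at (480.4,78.6) with yaw -22.5°. Knob-to-lid distance is 140.1 mm, which matches the spec. The crop confirms the white bottles' caps and that the orange ones are decoys. Going to the knob now.

send_rows:
  deltas:
    - {"dx": 15, "dy": -37}
    - {"dx": 30, "dy": -74}
    - {"dx": 45, "dy": -111}
    - {"dx": 60, "dy": -148}
    - {"dx": 75, "dy": -185}
  jaw: 85

```text
$.deltas[0]: bad value
```

send_rows:
  deltas:
    - {"dx": 15, "dy": -37}
    - {"dx": 30, "dy": -74}
    - {"dx": 45, "dy": -111}
    - {"dx": 60, "dy": -148}
    - {"dx": 75, "dy": -185}

```text
$.deltas[0]: bad value
```

send_rows:
  deltas:
    - {"dx": 15, "dy": -37}
    - {"dx": 30, "dy": -74}
    - {"dx": 45, "dy": -111}
    - {"dx": 60, "dy": -148}
    - {"dx": 68, "dy": -172}
  jaw: 50

```text
$.deltas[0]: bad value
```

```bash
cat > st.py <<'E'
from h import *
def st():
    o=r.get_obs(); Rm=rot(o['orientation']); print('t',round(o['clock'],2),'tcp',np.round(o['tcp_pos']*1000,1),'ydir',round(np.degrees(np.arctan2(Rm[1,1],Rm[0,1])),1),'tilt',np.round(np.degrees(np.arcsin(Rm[:2,2])),2),'F',np.round(o['contact_force'],1),'w',round(o['grip_width']*1000,1),'gf',round(o['gripper_force'],1),'q',np.round(o['joints'],2))
if __name__=='__main__': st()
E
python3 - <<'E'
from h import *; from st import st
st()
f=grab('top','t1.png'); P=cloud(f); im=f['frame']; s=.64
H=P[...,2]; sub=(im.max(-1)>90)&(np.abs(P[...,0]-.58)<.15)&(P[...,1]>.13)&(P[...,1]<.42)&(np.abs(H-.005)<.008)
m=sub.astype(np.uint8); n,l,stt,c=cv2.connectedComponentsWithStats(m); k=1+np.argmax(stt[1:,4]); print(stt[k])
p=P[l==k][:,:2].astype(np.float32)*1000; print('mat',cv2.minEnclosingCircle(p),p.mean(0))
w=grab('wrist','w1.png'); cv2.imwrite('pics/w1b.png',w['frame'])
E
```

```text
t 0.15 tcp [262.5 621.4 241.5] ydir 67.1 tilt [-0.03 -0.08] F [-0.7 -0.2 -0.6] w 85.3 gf 0.0 q [-1.28  0.48  0.02  1.56 -0.01  1.11 -0.08]
[ 155  151   58   57 2526]
mat ((589.11865234375, 292.2621154785156), 108.04383850097656) [587.2728  291.57642]
```

View pics/w1b.png

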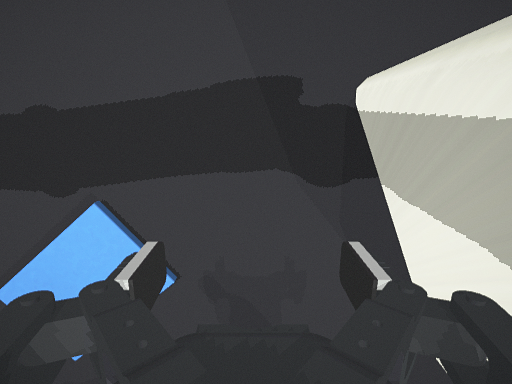

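The arm hasn't moved yet, and the wrist view shows only the bare bench. All six fields are probably required in each row. The mat is at (588,292).

send_rows:
  deltas:
    - {"dx": 15, "dy": -37, "dz": 0, "rx": 0, "ry": 0, "rz": 0}
    - {"dx": 30, "dy": -74, "dz": 0, "rx": 0, "ry": 0, "rz": 0}
    - {"dx": 45, "dy": -111, "dz": 0, "rx": 0, "ry": 0, "rz": 0}
    - {"dx": 60, "dy": -148, "dz": 0, "rx": 0, "ry": 0, "rz": 0}
    - {"dx": 75, "dy": -185, "dz": 0, "rx": 0, "ry": 0, "rz": 0}
  jaw: 85

```text
clock: 0.67
tcp_pos: [0.3381, 0.4349, 0.2422]
orientation: [0.624, 3.079, 0.0]
contact_force: [1.5, -0.6, -0.4]
grip_width: 0.0851
gripper_force: 0.0
```

send_rows:
  deltas:
    - {"dx": 15, "dy": -37, "dz": 0, "rx": 0, "ry": 0, "rz": 0}
    - {"dx": 30, "dy": -74, "dz": 0, "rx": 0, "ry": 0, "rz": 0}
    - {"dx": 45, "dy": -111, "dz": 0, "rx": 0, "ry": 0, "rz": 0}
    - {"dx": 60, "dy": -148, "dz": 0, "rx": 0, "ry": 0, "rz": 0}
    - {"dx": 75, "dy": -185, "dz": 0, "rx": 0, "ry": 0, "rz": 0}
  jaw: 50

```text
clock: 1.08
tcp_pos: [0.4131, 0.2499, 0.2425]
orientation: [0.624, 3.079, 0.001]
contact_force: [0.9, 0.9, -0.1]
grip_width: 0.0501
gripper_force: 0.0
```

send_rows:
  deltas:
    - {"dx": 15, "dy": -37, "dz": -10, "rx": 0, "ry": 0, "rz": 0}
    - {"dx": 30, "dy": -74, "dz": -20, "rx": 0, "ry": 0, "rz": 0}
    - {"dx": 45, "dy": -111, "dz": -30, "rx": 0, "ry": 0, "rz": 0}
    - {"dx": 60, "dy": -148, "dz": -40, "rx": 0, "ry": 0, "rz": 0}
    - {"dx": 68, "dy": -172, "dz": -50, "rx": 0, "ry": 0, "rz": 0}
  jaw: 50

```text
clock: 1.5
tcp_pos: [0.482, 0.0756, 0.1923]
orientation: [0.629, 3.076, -0.001]
contact_force: [0.6, 0.1, 0.4]
grip_width: 0.0502
gripper_force: 0.0
```

```bash
python3 - <<'E'
from h import *; from st import st
st()
w=grab('wrist','w2.png'); P=cloud(w);H=P[...,2]
m=(H>.110)&(H<.13)&(np.hypot(P[...,0]-.48,P[...,1]-.0786)<.035)
p=P[m][:,:2].astype(np.float32)*1000; print(len(p),cv2.minAreaRect(p) if len(p)>5 else '',P[m][:,2].mean() if len(p) else 0)
E
```

```text
t 1.5 tcp [482.   75.6 192.3] ydir 66.9 tilt [ 0.09 -0.05] F [0.6 0.1 0.4] w 50.2 gf 0.0 q [-0.54  0.23  0.3   2.06 -0.09  0.86  0.97]
1188 ((477.9057312011719, 77.86536407470703), (13.861342430114746, 49.55827331542969), 67.94905853271484) 0.118146311802124
```

View pics/w2.png

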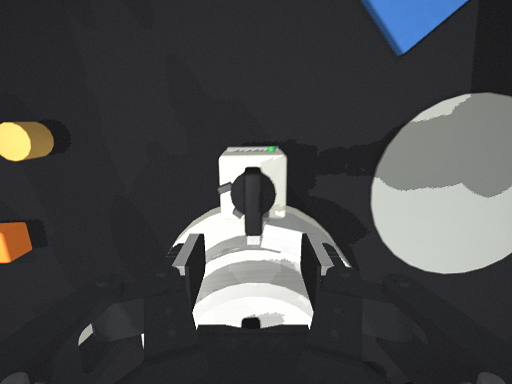

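The knob wing sits under the tool at about pixel (253,200), with the cheeks beside it. I'll correct by (-2.5,+2.5) mm and descend.

send_rows:
  deltas:
    - {"dx": -2.5, "dy": 2.5, "dz": -25, "rx": 0, "ry": 0, "rz": 0.5}
    - {"dx": -2.5, "dy": 2.5, "dz": -50, "rx": 0, "ry": 0, "rz": 0.5}
    - {"dx": -2.5, "dy": 2.5, "dz": -75, "rx": 0, "ry": 0, "rz": 0.5}
    - {"dx": -2.5, "dy": 2.5, "dz": -93, "rx": 0, "ry": 0, "rz": 0.5}
    - {"dx": -2.5, "dy": 2.5, "dz": -93, "rx": 0, "ry": 0, "rz": 0.5}

```text
clock: 1.97
tcp_pos: [0.4758, 0.0821, 0.0964]
orientation: [-0.609, -3.077, 0.005]
contact_force: [0.0, 0.1, 0.0]
grip_width: 0.0494
gripper_force: 0.0
```

send_rows:
  deltas:
    - {"dx": 0, "dy": 0, "dz": 0, "rx": 0, "ry": 0, "rz": 0}
    - {"dx": 0, "dy": 0, "dz": 0, "rx": 0, "ry": 0, "rz": 0}
    - {"dx": 0, "dy": 0, "dz": 0, "rx": 0, "ry": 0, "rz": 0}
    - {"dx": 0, "dy": 0, "dz": 0, "rx": 0, "ry": 0, "rz": 0}
    - {"dx": 0, "dy": 0, "dz": 0, "rx": 0, "ry": 0, "rz": 0}
  jaw: 5
  newtons: 40

```text
clock: 2.38
tcp_pos: [0.4778, 0.0794, 0.1008]
orientation: [-0.614, -3.081, 0.004]
contact_force: [-4.6, -7.3, 8.5]
grip_width: 0.0131
gripper_force: 40.1
```

send_rows:
  deltas:
    - {"dx": 0, "dy": 0, "dz": 5, "rx": 0, "ry": 0, "rz": 0}
    - {"dx": 0, "dy": 0, "dz": 10, "rx": 0, "ry": 0, "rz": 0}
    - {"dx": 0, "dy": 0, "dz": 14, "rx": 0, "ry": 0, "rz": 0}
    - {"dx": 0, "dy": 0, "dz": 15.5, "rx": 0, "ry": 0, "rz": 0}
    - {"dx": 0, "dy": 0, "dz": 15.5, "rx": 0, "ry": 0, "rz": 0}

```text
clock: 2.8
tcp_pos: [0.4776, 0.0794, 0.1157]
orientation: [-0.614, -3.081, 0.004]
contact_force: [-2.1, -9.4, 1.3]
grip_width: 0.0132
gripper_force: 40.1
```

Pulled out by about 15 mm. Turning it clockwise now.

send_rows:
  deltas:
    - {"dx": 0, "dy": -1, "dz": 0, "rx": 0, "ry": 0, "rz": -6}
    - {"dx": 0, "dy": -1, "dz": 0, "rx": 0, "ry": 0, "rz": -12}
    - {"dx": 0, "dy": -1, "dz": 0, "rx": 0, "ry": 0, "rz": -18}
    - {"dx": 0, "dy": -1, "dz": 0, "rx": 0, "ry": 0, "rz": -24}
    - {"dx": 0, "dy": -1, "dz": 0, "rx": 0, "ry": 0, "rz": -30}

```text
clock: 3.22
tcp_pos: [0.478, 0.0795, 0.1158]
orientation: [1.396, 2.814, -0.001]
contact_force: [-1.2, -6.4, -1.8]
grip_width: 0.0133
gripper_force: 39.8
```

send_rows:
  deltas:
    - {"dx": 0, "dy": 0, "dz": 0, "rx": 0, "ry": 0, "rz": -6}
    - {"dx": 0, "dy": 0, "dz": 0, "rx": 0, "ry": 0, "rz": -12}
    - {"dx": 0, "dy": 0, "dz": 0, "rx": 0, "ry": 0, "rz": -18}
    - {"dx": 0, "dy": 0, "dz": 0, "rx": 0, "ry": 0, "rz": -24}
    - {"dx": 0, "dy": 0, "dz": 0, "rx": 0, "ry": 0, "rz": -30}

```text
clock: 3.63
tcp_pos: [0.4784, 0.0796, 0.1158]
orientation: [2.076, 2.356, 0.0]
contact_force: [0.2, -5.7, -2.7]
grip_width: 0.0136
gripper_force: 39.6
```

send_rows:
  deltas:
    - {"dx": 0, "dy": 0, "dz": 0, "rx": 0, "ry": 0, "rz": -4}
    - {"dx": 0, "dy": 0, "dz": 0, "rx": 0, "ry": 0, "rz": -8}
    - {"dx": 0, "dy": 0, "dz": 0, "rx": 0, "ry": 0, "rz": -11}
    - {"dx": 0, "dy": 0, "dz": 0, "rx": 0, "ry": 0, "rz": -11}

```text
clock: 3.97
tcp_pos: [0.4785, 0.0799, 0.1158]
orientation: [2.286, 2.152, -0.0]
contact_force: [-0.9, -6.9, -1.5]
grip_width: 0.013
gripper_force: 50.1
```

```bash
python3 st.py
```

```text
t 3.97 tcp [478.5  79.9 115.8] ydir -3.5 tilt [ 0.07 -0.08] F [-0.9 -6.9 -1.5] w 13.0 gf 50.1 q [-0.77  0.39  0.58  2.14 -0.33  0.69 -0.03]
```

send_rows:
  deltas:
    - {"dx": 0, "dy": 0, "dz": -5, "rx": 0, "ry": 0, "rz": 0}
    - {"dx": 0, "dy": 0, "dz": -10, "rx": 0, "ry": 0, "rz": 0}
    - {"dx": 0, "dy": 0, "dz": -15, "rx": 0, "ry": 0, "rz": 0}
    - {"dx": 0, "dy": 0, "dz": -17, "rx": 0, "ry": 0, "rz": 0}
    - {"dx": 0, "dy": 0, "dz": -17, "rx": 0, "ry": 0, "rz": 0}

```text
clock: 4.38
tcp_pos: [0.4791, 0.0799, 0.1006]
orientation: [2.285, 2.155, 0.002]
contact_force: [-7.4, -6.5, 24.7]
grip_width: 0.0129
gripper_force: 52.4
```

send_rows:
  deltas:
    - {"dx": 0, "dy": 0, "dz": 0, "rx": 0, "ry": 0, "rz": 0}
    - {"dx": 0, "dy": 0, "dz": 0, "rx": 0, "ry": 0, "rz": 0}

```text
clock: 4.55
tcp_pos: [0.479, 0.08, 0.1006]
orientation: [2.285, 2.155, 0.003]
contact_force: [-6.8, -7.0, 24.3]
grip_width: 0.0136
gripper_force: 52.4
```

send_rows:
  deltas:
    - {"dx": 0, "dy": 0, "dz": 2, "rx": 0, "ry": 0, "rz": 0}
    - {"dx": 0, "dy": 0, "dz": 2, "rx": 0, "ry": 0, "rz": 0}
    - {"dx": 0, "dy": 0, "dz": 2, "rx": 0, "ry": 0, "rz": 0}
    - {"dx": 0, "dy": 0, "dz": 2, "rx": 0, "ry": 0, "rz": 0}
  jaw: 45

```text
clock: 4.88
tcp_pos: [0.4786, 0.0818, 0.1002]
orientation: [2.286, 2.155, 0.002]
contact_force: [-0.5, 0.3, -0.5]
grip_width: 0.045
gripper_force: 0.0
```

send_rows:
  deltas:
    - {"dx": 0, "dy": 0, "dz": 30, "rx": 0, "ry": 0, "rz": 0}
    - {"dx": 0, "dy": 0, "dz": 60, "rx": 0, "ry": 0, "rz": 7}
    - {"dx": 10, "dy": -3, "dz": 90, "rx": 0, "ry": 0, "rz": 14}
    - {"dx": 20, "dy": -7, "dz": 120, "rx": 0, "ry": 0, "rz": 21}
    - {"dx": 32, "dy": -12, "dz": 130, "rx": 0, "ry": 0, "rz": 28}

```text
clock: 5.3
tcp_pos: [0.5123, 0.0698, 0.2341]
orientation: [1.687, 2.647, 0.008]
contact_force: [1.8, 0.2, -0.8]
grip_width: 0.0451
gripper_force: 0.0
```

send_rows:
  deltas:
    - {"dx": 15, "dy": -5, "dz": 0, "rx": 0, "ry": 0, "rz": 7}
    - {"dx": 30, "dy": -12, "dz": 0, "rx": 0, "ry": 0, "rz": 14}
    - {"dx": 45, "dy": -20, "dz": 0, "rx": 0, "ry": 0, "rz": 21}
    - {"dx": 60, "dy": -28, "dz": 0, "rx": 0, "ry": 0, "rz": 28}
    - {"dx": 75, "dy": -35, "dz": 0, "rx": 0, "ry": 0, "rz": 35}

```text
clock: 5.72
tcp_pos: [0.5858, 0.034, 0.2296]
orientation: [-0.814, -3.034, -0.0]
contact_force: [0.9, -0.1, 0.0]
grip_width: 0.0448
gripper_force: 0.0
```

send_rows:
  deltas:
    - {"dx": 10, "dy": -4, "dz": 0, "rx": 0, "ry": 0, "rz": 6}
    - {"dx": 22, "dy": -8, "dz": 0, "rx": 0, "ry": 0, "rz": 12}
    - {"dx": 22, "dy": -8, "dz": 0, "rx": 0, "ry": 0, "rz": 12}

```text
clock: 5.97
tcp_pos: [0.6089, 0.0253, 0.2297]
orientation: [0.498, 3.101, -0.001]
contact_force: [-0.3, 0.1, 1.3]
grip_width: 0.0451
gripper_force: 0.0
```

```bash
python3 - <<'E'
from h import *; from st import st
st()
w=grab('wrist','w3.png'); t=grab('top','t3.png')
for w in (w,t):
  P=cloud(w);H=P[...,2]
  for n,c,lo,hi,rr in (('handle',(.61,.025),.145,.165,.055),('knob',(.479,.079),.11,.14,.035)):
    m=(H>lo)&(H<hi)&(np.hypot(P[...,0]-c[0],P[...,1]-c[1])<rr)
    p=P[m][:,:2].astype(np.float32)*1000; print(n,len(p),cv2.minAreaRect(p) if len(p)>5 else '',np.median(P[m][:,2]) if len(p) else 0)
E
```

```text
t 5.97 tcp [608.9  25.3 229.7] ydir 71.7 tilt [ 0.06 -0.04] F [-0.3  0.1  1.3] w 45.1 gf 0.0 q [-0.45  0.4   0.4   1.75 -0.18  1.02  1.27]
handle 2437 ((607.242431640625, 24.464462280273438), (16.031810760498047, 88.97119140625), 71.91088104248047) 0.15538925878203327
knob 1461 ((478.5849304199219, 77.47944641113281), (49.83327865600586, 14.965508460998535), 88.15799713134766) 0.11780938831666846
handle 0  0
knob 11 ((481.0160827636719, 98.091064453125), (6.922438144683838, 10.597495079040527), 89.85395812988281) 0.1169984385262337
```

View pics/w3.png

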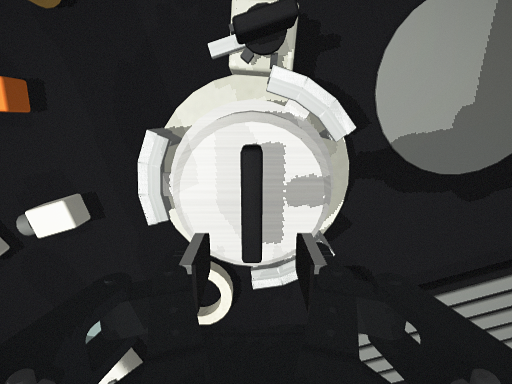

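The wing is now perpendicular, so the lock is at its stop, with the knob at (265,25). The handle is centred between the fingers at (252,203). Descending to grip it.

send_rows:
  deltas:
    - {"dx": -0.7, "dy": 0, "dz": -25, "rx": 0, "ry": 0, "rz": 0}
    - {"dx": -0.7, "dy": 0, "dz": -50, "rx": 0, "ry": 0, "rz": 0}
    - {"dx": -0.7, "dy": 0, "dz": -75, "rx": 0, "ry": 0, "rz": 0}
    - {"dx": -0.7, "dy": 0, "dz": -95, "rx": 0, "ry": 0, "rz": 0}
    - {"dx": -0.7, "dy": 0, "dz": -95, "rx": 0, "ry": 0, "rz": 0}

```text
clock: 6.48
tcp_pos: [0.6028, 0.0271, 0.1308]
orientation: [-0.503, -3.093, 0.003]
contact_force: [-1.1, -0.2, -0.3]
grip_width: 0.045
gripper_force: 0.0
```

send_rows:
  deltas:
    - {"dx": 0, "dy": 0, "dz": 0, "rx": 0, "ry": 0, "rz": 0}
    - {"dx": 0, "dy": 0, "dz": 0, "rx": 0, "ry": 0, "rz": 0}
    - {"dx": 0, "dy": 0, "dz": 0, "rx": 0, "ry": 0, "rz": 0}
    - {"dx": 0, "dy": 0, "dz": 0, "rx": 0, "ry": 0, "rz": 0}
    - {"dx": 0, "dy": 0, "dz": 0, "rx": 0, "ry": 0, "rz": 0}
  jaw: 5
  newtons: 80

```text
clock: 6.9
tcp_pos: [0.6075, 0.0264, 0.1366]
orientation: [0.503, 3.099, 0.002]
contact_force: [-1.4, 0.3, 7.8]
grip_width: 0.0148
gripper_force: 79.8
```

send_rows:
  deltas:
    - {"dx": 0, "dy": 0, "dz": 0, "rx": 0, "ry": 0, "rz": 5}
    - {"dx": 0, "dy": 0, "dz": 0, "rx": 0, "ry": 0, "rz": 10}
    - {"dx": 0, "dy": 0, "dz": 0, "rx": 0, "ry": 0, "rz": 15}
    - {"dx": 0, "dy": 0, "dz": 0, "rx": 0, "ry": 0, "rz": 20}
    - {"dx": 0, "dy": 0, "dz": 0, "rx": 0, "ry": 0, "rz": 25}

```text
clock: 7.32
tcp_pos: [0.6079, 0.0262, 0.1366]
orientation: [-0.185, 3.133, 0.001]
contact_force: [1.0, -1.0, 4.9]
grip_width: 0.0148
gripper_force: 79.5
```

send_rows:
  deltas:
    - {"dx": 0, "dy": 0, "dz": 0, "rx": 0, "ry": 0, "rz": 6}
    - {"dx": 0, "dy": 0, "dz": 0, "rx": 0, "ry": 0, "rz": 12}
    - {"dx": 0, "dy": 0, "dz": 0, "rx": 0, "ry": 0, "rz": 18}
    - {"dx": 0, "dy": 0, "dz": 0, "rx": 0, "ry": 0, "rz": 24}
    - {"dx": 0, "dy": 0, "dz": 0, "rx": 0, "ry": 0, "rz": 30}

```text
clock: 7.73
tcp_pos: [0.6079, 0.0262, 0.1366]
orientation: [-0.99, 2.978, -0.001]
contact_force: [0.1, -0.0, 5.1]
grip_width: 0.0148
gripper_force: 79.4
```

send_rows:
  deltas:
    - {"dx": 0, "dy": 0, "dz": 0, "rx": 0, "ry": 0, "rz": 0}
    - {"dx": 0, "dy": 0, "dz": 0, "rx": 0, "ry": 0, "rz": 0}
    - {"dx": 0, "dy": 0, "dz": 0, "rx": 0, "ry": 0, "rz": 0}

```text
clock: 7.98
tcp_pos: [0.6079, 0.0261, 0.1366]
orientation: [-0.982, 2.981, -0.001]
contact_force: [-0.3, -0.4, 7.0]
grip_width: 0.0147
gripper_force: 79.9
```

```bash
python3 st.py
```

```text
t 7.98 tcp [607.9  26.1 136.6] ydir 126.5 tilt [0.19 0.01] F [-0.3 -0.4  7. ] w 14.7 gf 79.9 q [-0.24  0.48  0.12  1.82 -0.08  0.84  2.13]
```

Lid yaw is now about 59° relative to the chamber. Lifting it straight up.

send_rows:
  deltas:
    - {"dx": 0, "dy": 0, "dz": 10, "rx": 0, "ry": 0, "rz": 0}
    - {"dx": 0, "dy": 0, "dz": 20, "rx": 0, "ry": 0, "rz": 0}
    - {"dx": 0, "dy": 0, "dz": 35, "rx": 0, "ry": 0, "rz": 0}
    - {"dx": 0, "dy": 0, "dz": 50, "rx": 0, "ry": 0, "rz": 0}
    - {"dx": 0, "dy": 0, "dz": 65, "rx": 0, "ry": 0, "rz": 0}

```text
clock: 8.4
tcp_pos: [0.6061, 0.0263, 0.2009]
orientation: [0.984, -2.983, -0.0]
contact_force: [-0.0, -1.0, -3.6]
grip_width: 0.0148
gripper_force: 78.2
```

send_rows:
  deltas:
    - {"dx": -2, "dy": 27, "dz": 0, "rx": 0, "ry": 0, "rz": 0}
    - {"dx": -4, "dy": 54, "dz": 0, "rx": 0, "ry": 0, "rz": 0}
    - {"dx": -6, "dy": 81, "dz": 0, "rx": 0, "ry": 0, "rz": 0}
    - {"dx": -8, "dy": 108, "dz": 0, "rx": 0, "ry": 0, "rz": 0}
    - {"dx": -10, "dy": 135, "dz": 0, "rx": 0, "ry": 0, "rz": 0}

```text
clock: 8.82
tcp_pos: [0.596, 0.1624, 0.2005]
orientation: [0.984, -2.983, -0.0]
contact_force: [0.5, 0.3, -3.0]
grip_width: 0.0148
gripper_force: 78.4
```

send_rows:
  deltas:
    - {"dx": -2, "dy": 27, "dz": 0, "rx": 0, "ry": 0, "rz": 0}
    - {"dx": -4, "dy": 54, "dz": 0, "rx": 0, "ry": 0, "rz": 0}
    - {"dx": -6, "dy": 81, "dz": 0, "rx": 0, "ry": 0, "rz": 0}
    - {"dx": -8, "dy": 108, "dz": 0, "rx": 0, "ry": 0, "rz": 0}
    - {"dx": -10, "dy": 131, "dz": 0, "rx": 0, "ry": 0, "rz": 0}

```text
clock: 9.23
tcp_pos: [0.5857, 0.2945, 0.2003]
orientation: [0.986, -2.983, -0.001]
contact_force: [0.4, -0.5, -3.9]
grip_width: 0.0147
gripper_force: 78.4
```

```bash
python3 - <<'E'
from h import *; from st import st
st()
f=grab('wrist','w4.png'); P=cloud(f);H=P[...,2];im=f['frame']
g=(H<.012)&(im.max(-1)>80)&(np.hypot(P[...,0]-.588,P[...,1]-.292)<.13)
p=P[g][:,:2].astype(np.float32)*1000; print(len(p),cv2.minEnclosingCircle(p),np.median(H[g]))
E
```

```text
t 9.23 tcp [585.7 294.5 200.3] ydir 126.6 tilt [-0.03  0.03] F [ 0.4 -0.5 -3.9] w 14.7 gf 78.4 q [-0.61  0.48  0.07  1.65 -0.04  1.01  1.68]
1333 ((570.25830078125, 282.3117370605469), 122.63114929199219) 0.005380905323486673
```

View pics/w4.png

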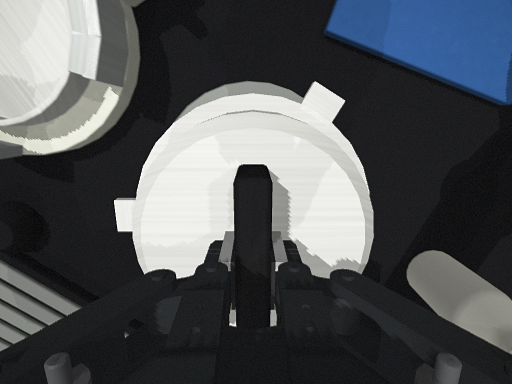

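The lid is held level above the mat, with a sliver of mat visible at the top around (245,88). Lowering it.

send_rows:
  deltas:
    - {"dx": 2, "dy": -2, "dz": -28, "rx": 0, "ry": 0, "rz": 0}
    - {"dx": 2, "dy": -2, "dz": -56, "rx": 0, "ry": 0, "rz": 0}
    - {"dx": 2, "dy": -2, "dz": -84, "rx": 0, "ry": 0, "rz": 0}
    - {"dx": 2, "dy": -2, "dz": -108, "rx": 0, "ry": 0, "rz": 0}
    - {"dx": 2, "dy": -2, "dz": -116, "rx": 0, "ry": 0, "rz": 0}

```text
clock: 9.7
tcp_pos: [0.586, 0.2888, 0.0802]
orientation: [0.983, -2.977, 0.003]
contact_force: [-0.2, -1.2, -3.7]
grip_width: 0.0143
gripper_force: 78.4
```

send_rows:
  deltas:
    - {"dx": 0, "dy": 0, "dz": -3, "rx": 0, "ry": 0, "rz": 0}
    - {"dx": 0, "dy": 0, "dz": -6, "rx": 0, "ry": 0, "rz": 0}
    - {"dx": 0, "dy": 0, "dz": -8, "rx": 0, "ry": 0, "rz": 0}
    - {"dx": 0, "dy": 0, "dz": -8.5, "rx": 0, "ry": 0, "rz": 0}
    - {"dx": 0, "dy": 0, "dz": -8.5, "rx": 0, "ry": 0, "rz": 0}

```text
clock: 10.12
tcp_pos: [0.5894, 0.2907, 0.0767]
orientation: [-0.985, 2.981, 0.001]
contact_force: [0.2, 0.1, -2.0]
grip_width: 0.0148
gripper_force: 78.7
```

send_rows:
  deltas:
    - {"dx": 0, "dy": 0, "dz": -0.8, "rx": 0, "ry": 0, "rz": 0}
    - {"dx": 0, "dy": 0, "dz": -0.8, "rx": 0, "ry": 0, "rz": 0}

```text
clock: 10.28
tcp_pos: [0.5894, 0.2907, 0.0766]
orientation: [-0.985, 2.981, 0.001]
contact_force: [-1.6, -1.5, 6.6]
grip_width: 0.0146
gripper_force: 80.1
```

send_rows:
  deltas:
    - {"dx": 0, "dy": 0, "dz": 0, "rx": 0, "ry": 0, "rz": 0}
    - {"dx": 0, "dy": 0, "dz": 0, "rx": 0, "ry": 0, "rz": 0}
    - {"dx": 0, "dy": 0, "dz": 0, "rx": 0, "ry": 0, "rz": 0}
    - {"dx": 0, "dy": 0, "dz": 0, "rx": 0, "ry": 0, "rz": 0}
  jaw: 45

```text
clock: 10.62
tcp_pos: [0.5888, 0.2905, 0.0748]
orientation: [-0.986, 2.982, 0.0]
contact_force: [-0.1, -0.5, 0.8]
grip_width: 0.045
gripper_force: 0.0
```

send_rows:
  deltas:
    - {"dx": 0, "dy": 0, "dz": 15, "rx": 0, "ry": 0, "rz": 0}
    - {"dx": 0, "dy": 0, "dz": 45, "rx": 0, "ry": 0, "rz": 0}
    - {"dx": 0, "dy": 0, "dz": 80, "rx": 0, "ry": 0, "rz": 0}
    - {"dx": 0, "dy": -20, "dz": 115, "rx": 0, "ry": 0, "rz": 0}
    - {"dx": 0, "dy": -55, "dz": 140, "rx": 0, "ry": 0, "rz": 0}

```text
clock: 11.03
tcp_pos: [0.5886, 0.2413, 0.217]
orientation: [-0.995, 2.975, 0.005]
contact_force: [0.3, 0.2, 0.7]
grip_width: 0.0451
gripper_force: 0.0
```

send_rows:
  deltas:
    - {"dx": 0, "dy": -38, "dz": 10, "rx": 0, "ry": 0, "rz": -7}
    - {"dx": 0, "dy": -76, "dz": 20, "rx": 0, "ry": 0, "rz": -14}
    - {"dx": 0, "dy": -114, "dz": 30, "rx": 0, "ry": 0, "rz": -21}
    - {"dx": 0, "dy": -152, "dz": 30, "rx": 0, "ry": 0, "rz": -28}
    - {"dx": 0, "dy": -190, "dz": 30, "rx": 0, "ry": 0, "rz": -35}

```text
clock: 11.45
tcp_pos: [0.5888, 0.0447, 0.2449]
orientation: [-0.034, 3.139, 0.001]
contact_force: [0.7, 0.5, -0.3]
grip_width: 0.0454
gripper_force: 0.0
```

```bash
cat > b.py <<'E'
from h import *; from st import st
import sys
st()
n=sys.argv[1]; tag=sys.argv[2]
f=grab(n,tag+'.png'); P=cloud(f);H=P[...,2]; im=f['frame'].astype(int)
sat=im.max(-1)-im.min(-1)
def rec(m,lab,big=False):
    p=P[m][:,:2].astype(np.float32)*1000
    if len(p)>5:
        c,sz,a=cv2.minAreaRect(p)
        if sz[0]<sz[1]: a+=90
        print(lab,len(p),np.round(c,1),np.round(sz,1),'long axis',round(a,1),'z',np.median(P[m][:,2]).round(4))
rec((H>.09)&(H<.1)&(np.hypot(P[...,0]-.59,P[...,1]-.29)<.07),'lidhandle')
rec((H>.052)&(H<.061)&(np.hypot(P[...,0]-.59,P[...,1]-.29)<.09),'lid dome')
m=((H>.012)&(H<.05)&(P[...,1]<-.12)&(P[...,1]>-.5)&(P[...,0]>.35)&(P[...,0]<.66)).astype(np.uint8)
k,l,s,c=cv2.connectedComponentsWithStats(m)
for i in range(1,k):
    if s[i,4]>60:
        q=l==i; rec(q,'blob px%s col%s'%(np.round(c[i]),np.median(im[q],0)))
        b=q&(H>.033); body=P[q&(H>.0335)][:,:2].mean(0)*1000 if (q&(H>.0335)).sum() else None
        print('   highmean',body, 'mean',P[q][:,:2].mean(0)*1000)
E
python3 b.py top t5
```

```text
t 11.45 tcp [588.8  44.7 244.9] ydir 91.3 tilt [0.12 0.04] F [ 0.7  0.5 -0.3] w 45.4 gf 0.0 q [-0.39  0.34  0.27  1.78 -0.1   1.04  1.51]
lidhandle 112 [591.9 290.6] [87.7 16. ] long axis 37.1 z 0.0944
lid dome 871 [593.7 292.5] [136.1 136.6] long axis 135.2 z 0.0567
blob px[354. 181.] col[255. 255. 255.] 198 [ 575.4 -341.3] [71.4 38.3] long axis 16.2 z 0.0342
   highmean [ 583.53965996 -338.90350972] mean [ 577.04277145 -338.77369761]
blob px[323. 180.] col[255. 255. 255.] 201 [ 582.1 -227.5] [71.4 35.9] long axis 89.6 z 0.0343
   highmean [ 582.39473275 -219.26063065] mean [ 580.91714204 -223.6286799 ]
blob px[356. 213.] col[255. 255. 255.] 208 [ 460.1 -343. ] [71.7 38.2] long axis 35.9 z 0.0342
   highmean [ 466.93818273 -337.63993447] mean [ 461.65005091 -339.28637078]
blob px[324. 221.] col[ 94. 223. 255.] 197 [ 429.6 -228.1] [71.9 36.4] long axis 69.4 z 0.0341
   highmean [ 431.53787684 -220.6295936 ] mean [ 429.74528363 -224.34753701]
```

The lid lies flat and centred on the mat, at about (592,291). To stand each bottle up I'll pick it with the tool leaning 50° over the cap. I then swing it 90° so it arrives upright with the tool leaning 40° on the robot side. The order is C, B, A so the gripper stays clear of neighbouring bottles.

```bash
cat > plan.py <<'E'
from h import *
CH=np.array([608,25.5]); HD=10.
def Rt(ax,tilt):  # ax: heading a (deg); tool y = ax+90; tilt>0 leans d towards +a (deg from down)
    a=np.radians(ax); e=np.array([np.cos(a),np.sin(a),0]); y=np.array([-np.sin(a),np.cos(a),0]); t=np.radians(tilt)
    d=np.array([0,0,-1])*np.cos(t)+e*np.sin(t)
    return np.c_[np.cross(y,d),y,d]
def go(lab,pos,Rm,cur=None):
    o=r.get_obs(); p0,R0=(o['tcp_pos']*1000,rot(o['orientation'])) if cur is None else cur
    v=np.degrees(R.from_matrix(Rm@R0.T).as_rotvec()); d=np.array(pos)-p0
    n=int(np.ceil(max(np.linalg.norm(d)/40,np.linalg.norm(v)/7)))
    print(lab,'rows',n,'shift',np.round(d,1),'rot',np.round(v,1)); return np.array(pos,float),Rm
def pick(mid,ax,up=26,tilt=50,along=5):
    a=np.radians(ax); e=np.array([np.cos(a),np.sin(a)]); Rm=Rt(ax,-tilt); g=np.r_[np.array(mid)+along*e,up]
    return g+8*Rm[:,2],Rm
def place(off,tilt=40,along=5,up=26,s=0):
    a=np.radians(HD); e=np.array([np.cos(a),np.sin(a)]); Rm=Rt(HD,tilt)
    g=np.r_[CH+(off-(up-18))*e+s*np.array([-e[1],e[0]]),71+along+1.0]
    return g+8*Rm[:,2],Rm
E
python3 - <<'E'
from plan import *
p,Rm=pick((460,-343),-144)
c=go('above vertical',(p[0]-30,p[1]-20,230),Rt(-144,0))
back=p-80*Rm[:,2]
c=go('back tilted',back,Rm,c)
c=go('grasp',p,Rm,c)
E
```

```text
above vertical rows 21 shift [-157.4 -396.5  -14.7] rot [   0.2   -0.3 -144.2]
back tilted rows 8 shift [ -19.6  -16.  -157.7] rot [ 29.4 -40.5   0. ]
grasp rows 3 shift [ 49.6  36.  -51.4] rot [0. 0. 0.]
```

send_rows:
  deltas:
    - {"dx": -8, "dy": -20, "dz": 0, "rx": 0, "ry": 0, "rz": -7}
    - {"dx": -16, "dy": -40, "dz": 0, "rx": 0, "ry": 0, "rz": -14}
    - {"dx": -24, "dy": -60, "dz": 0, "rx": 0, "ry": 0, "rz": -21}
    - {"dx": -32, "dy": -80, "dz": 0, "rx": 0, "ry": 0, "rz": -28}
    - {"dx": -40, "dy": -100, "dz": 0, "rx": 0, "ry": 0, "rz": -35}
  jaw: 62

```text
clock: 11.92
tcp_pos: [0.5481, -0.0543, 0.2438]
orientation: [0.911, 3.006, 0.0]
contact_force: [0.4, -0.2, -0.3]
grip_width: 0.0618
gripper_force: 0.0
```

send_rows:
  deltas:
    - {"dx": -8, "dy": -20, "dz": 0, "rx": 0, "ry": 0, "rz": -7}
    - {"dx": -16, "dy": -40, "dz": 0, "rx": 0, "ry": 0, "rz": -14}
    - {"dx": -24, "dy": -60, "dz": 0, "rx": 0, "ry": 0, "rz": -21}
    - {"dx": -32, "dy": -80, "dz": 0, "rx": 0, "ry": 0, "rz": -28}
    - {"dx": -40, "dy": -100, "dz": 0, "rx": 0, "ry": 0, "rz": -35}

```text
clock: 12.33
tcp_pos: [0.5082, -0.1543, 0.2438]
orientation: [1.773, 2.593, 0.0]
contact_force: [0.7, -0.3, 0.3]
grip_width: 0.062
gripper_force: 0.0
```

send_rows:
  deltas:
    - {"dx": -8, "dy": -20, "dz": 0, "rx": 0, "ry": 0, "rz": -7}
    - {"dx": -16, "dy": -40, "dz": 0, "rx": 0, "ry": 0, "rz": -14}
    - {"dx": -24, "dy": -60, "dz": 0, "rx": 0, "ry": 0, "rz": -21}
    - {"dx": -32, "dy": -80, "dz": 0, "rx": 0, "ry": 0, "rz": -28}
    - {"dx": -40, "dy": -100, "dz": 0, "rx": 0, "ry": 0, "rz": -35}

```text
clock: 12.75
tcp_pos: [0.4683, -0.2543, 0.2439]
orientation: [2.47, 1.94, 0.001]
contact_force: [0.5, -0.5, 0.5]
grip_width: 0.0623
gripper_force: 0.0
```

send_rows:
  deltas:
    - {"dx": -8, "dy": -20, "dz": 0, "rx": 0, "ry": 0, "rz": -7}
    - {"dx": -16, "dy": -40, "dz": 0, "rx": 0, "ry": 0, "rz": -14}
    - {"dx": -24, "dy": -60, "dz": 0, "rx": 0, "ry": 0, "rz": -21}
    - {"dx": -32, "dy": -80, "dz": 0, "rx": 0, "ry": 0, "rz": -28}
    - {"dx": -37, "dy": -96, "dz": 0, "rx": 0, "ry": 0, "rz": -35}

```text
clock: 13.17
tcp_pos: [0.4306, -0.351, 0.244]
orientation: [2.94, 1.106, 0.0]
contact_force: [-0.4, -0.3, 0.1]
grip_width: 0.0621
gripper_force: 0.0
```

```bash
python3 b.py wrist w6; python3 - <<'E'
from plan import *
p,Rm=pick((460,-343),-144)
c=go('back tilted',p-80*Rm[:,2],Rm)
E
```

```text
t 13.17 tcp [ 430.6 -351.   244. ] ydir -48.8 tilt [ 0.02 -0.02] F [-0.4 -0.3  0.1] w 62.1 gf 0.0 q [-0.13  0.38  0.9   1.89 -0.35  1.04  0.07]
blob px[267.  11.] col[196. 203. 199.] 1012 [ 577.9 -238.6] [52.8 31.8] long axis 88.4 z 0.0306
   highmean [ 569.43951275 -237.98816137] mean [ 573.20300374 -247.4970366 ]
blob px[332.  72.] col[255. 255. 255.] 2337 [ 574.1 -343.1] [72.1 36.3] long axis 17.4 z 0.0362
   highmean [ 583.15418356 -339.61223917] mean [ 575.3964376  -340.90003531]
blob px[169. 104.] col[ 93. 214. 255.] 2152 [ 428.1 -229.6] [71.9 36.4] long axis 69.6 z 0.0357
   highmean [ 432.0256569  -220.27070066] mean [ 430.86431056 -227.74562873]
blob px[64. 96.] col[124. 229. 253.] 559 [ 359.  -131.6] [17.9 23.1] long axis 90.5 z 0.0336
   highmean [ 357.86676786 -129.91611624] mean [ 359.37171347 -132.42153385]
blob px[264. 152.] col[255. 255. 255.] 1720 [ 458.6 -344.5] [71.9 35.9] long axis 35.6 z 0.0361
   highmean [ 467.20121581 -338.22179144] mean [ 461.37691876 -342.32040384]
blob px[289. 250.] col[255. 255. 255.] 359 [ 379.4 -457.9] [72.2 50.4] long axis 40.0 z 0.0138
   highmean None mean [ 384.74524217 -458.980403  ]
back tilted rows 8 shift [ -18.1  -24.5 -172. ] rot [ 31.2 -39.3  -4.3]
```

View pics/w6.png

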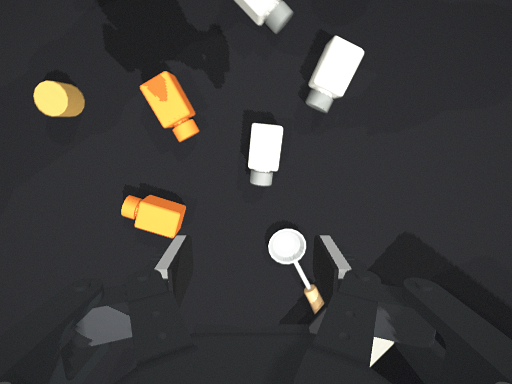

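The view shows target C at pixel (265,152), cap towards the tool. The spoon is at (288,245) and the orange decoys are to the left. Tilting over C now.

send_rows:
  deltas:
    - {"dx": -2, "dy": -3, "dz": -20, "rx": 3.9, "ry": -4.9, "rz": -0.5}
    - {"dx": -4, "dy": -6, "dz": -40, "rx": 7.8, "ry": -9.8, "rz": -1.1}
    - {"dx": -7, "dy": -9, "dz": -60, "rx": 11.7, "ry": -14.7, "rz": -1.6}
    - {"dx": -9, "dy": -12, "dz": -80, "rx": 15.6, "ry": -19.6, "rz": -2.1}
    - {"dx": -11, "dy": -15, "dz": -100, "rx": 19.5, "ry": -24.5, "rz": -2.7}

```text
clock: 13.63
tcp_pos: [0.4214, -0.3651, 0.1441]
orientation: [-2.711, -0.959, -0.778]
contact_force: [1.0, 0.9, -0.4]
grip_width: 0.0619
gripper_force: 0.0
```

```bash
python3 - <<'E'
from plan import *; from st import st
st()
p,Rm=pick((459,-344),-144.3)
c=go('back tilted',p-80*Rm[:,2],Rm)
E
```

```text
t 13.63 tcp [ 421.4 -365.1  144.1] ydir -51.4 tilt [24.86 18.3 ] F [ 1.   0.9 -0.4] w 61.9 gf 0.0 q [ 0.46  0.51  0.57  2.01 -1.02  1.03  0.8 ]
back tilted rows 3 shift [-11.3 -14.  -71.8] rot [ 12.  -14.   -2.7]
```

send_rows:
  deltas:
    - {"dx": -4, "dy": -5, "dz": -24, "rx": 4, "ry": -4.7, "rz": -0.9}
    - {"dx": -8, "dy": -10, "dz": -48, "rx": 8, "ry": -9.4, "rz": -1.8}
    - {"dx": -11, "dy": -14, "dz": -72, "rx": 12, "ry": -14, "rz": -2.7}
    - {"dx": -11, "dy": -14, "dz": -72, "rx": 12, "ry": -14, "rz": -2.7}

```text
clock: 13.97
tcp_pos: [0.4027, -0.3788, 0.0615]
orientation: [-2.508, -0.784, -1.151]
contact_force: [-1.5, 2.2, -1.1]
grip_width: 0.0617
gripper_force: 0.0
```

```bash
python3 - <<'E'
from plan import *; from st import st
st()
p,Rm=pick((459,-344),-144.3)
c=go('grasp',p,Rm)
E
python3 b.py wrist w7 | grep -A1 blob
```

```text
t 13.97 tcp [ 402.7 -378.8   61.5] ydir -54.7 tilt [37.95 26.77] F [-1.5  2.2 -1.1] w 61.7 gf 0.0 q [ 0.78  0.77  0.4   2.   -1.29  1.22  1.15]
grasp rows 2 shift [ 57.2  35.4 -40.7] rot [-0.7 -0.9  0.4]
blob px[232.  66.] col[202. 215. 215.] 2509 [ 579.2 -229.7] [72.1 36.9] long axis 87.9 z 0.0314
   highmean [ 577.2844066  -222.02959639] mean [ 572.40569574 -232.53871754]
blob px[329. 108.] col[245. 251. 251.] 2776 [ 572.6 -343.3] [72.8 36. ] long axis 17.4 z 0.0352
   highmean [ 579.0323485  -341.53114412] mean [ 564.63957018 -346.04972889]
blob px[121. 154.] col[ 78. 183. 255.] 3690 [ 427.2 -229.8] [73.7 36.1] long axis 69.4 z 0.0354
   highmean [ 429.12590875 -223.34175919] mean [ 424.03473848 -236.9991895 ]
blob px[259. 195.] col[255. 255. 255.] 4641 [ 457.7 -344.8] [72.4 36. ] long axis 35.8 z 0.036
   highmean [ 463.19740303 -340.70095394] mean [ 452.80214629 -348.13683065]
blob px[383. 367.] col[218. 222. 218.] 303 [ 407.4 -461.4] [18.2  6. ] long axis 71.8 z 0.0142
   highmean None mean [ 407.47223202 -461.21797683]
```

send_rows:
  deltas:
    - {"dx": 0, "dy": 0, "dz": 0, "rx": 0, "ry": 0, "rz": 0}
    - {"dx": 0, "dy": 0, "dz": 0, "rx": 0, "ry": 0, "rz": 0}
    - {"dx": 0, "dy": 0, "dz": 0, "rx": 0, "ry": 0, "rz": 0}

```text
clock: 14.27
tcp_pos: [0.4118, -0.3784, 0.0746]
orientation: [-2.508, -0.815, -1.163]
contact_force: [-0.2, 1.1, 0.3]
grip_width: 0.0621
gripper_force: 0.0
```

```bash
python3 - <<'E'
from plan import *; from st import st
st()
p,Rm=pick((458.5,-344),-144.3)
c=go('grasp',p,Rm)
E
```

```text
t 14.27 tcp [ 411.8 -378.4   74.6] ydir -54.0 tilt [38.17 26.58] F [-0.2  1.1  0.3] w 62.1 gf 0.0 q [ 0.76  0.75  0.4   2.   -1.29  1.22  1.14]
grasp rows 2 shift [ 47.6  35.  -53.8] rot [ 0.2 -0.2 -0.3]
```

Settled. Moving in slowly and closing.

send_rows:
  deltas:
    - {"dx": 16, "dy": 12, "dz": -18, "rx": 0, "ry": 0, "rz": 0}
    - {"dx": 31, "dy": 23, "dz": -36, "rx": 0, "ry": 0, "rz": 0}
    - {"dx": 42, "dy": 31, "dz": -48, "rx": 0, "ry": 0, "rz": 0}
    - {"dx": 47, "dy": 35, "dz": -53, "rx": 0, "ry": 0, "rz": 0}
    - {"dx": 47.5, "dy": 35, "dz": -53.5, "rx": 0, "ry": 0, "rz": 0}

```text
clock: 14.68
tcp_pos: [0.4599, -0.3414, 0.0204]
orientation: [-2.505, -0.815, -1.163]
contact_force: [0.5, -1.0, 0.1]
grip_width: 0.0622
gripper_force: 0.0
```

send_rows:
  deltas:
    - {"dx": 0, "dy": 0, "dz": 0, "rx": 0, "ry": 0, "rz": 0}
    - {"dx": 0, "dy": 0, "dz": 0, "rx": 0, "ry": 0, "rz": 0}
    - {"dx": 0, "dy": 0, "dz": 0, "rx": 0, "ry": 0, "rz": 0}

```text
clock: 14.93
tcp_pos: [0.4572, -0.3446, 0.0194]
orientation: [-2.511, -0.809, -1.161]
contact_force: [0.4, -0.0, 1.0]
grip_width: 0.062
gripper_force: 0.0
```

send_rows:
  deltas:
    - {"dx": 0, "dy": 0, "dz": 0, "rx": 0, "ry": 0, "rz": 0}
    - {"dx": 0, "dy": 0, "dz": 0, "rx": 0, "ry": 0, "rz": 0}
    - {"dx": 0, "dy": 0, "dz": 0, "rx": 0, "ry": 0, "rz": 0}
    - {"dx": 0, "dy": 0, "dz": 0, "rx": 0, "ry": 0, "rz": 0}
  jaw: 25
  newtons: 40

```text
clock: 15.27
tcp_pos: [0.457, -0.3441, 0.0186]
orientation: [-2.509, -0.806, -1.161]
contact_force: [-2.6, -0.6, 4.6]
grip_width: 0.0352
gripper_force: 40.6
```

send_rows:
  deltas:
    - {"dx": 0, "dy": 0, "dz": 10, "rx": 0, "ry": 0, "rz": 0}
    - {"dx": 0, "dy": 0, "dz": 35, "rx": 0, "ry": 0, "rz": 0}
    - {"dx": 0, "dy": 0, "dz": 70, "rx": 0, "ry": 0, "rz": 0}
    - {"dx": 0, "dy": 0, "dz": 105, "rx": 0, "ry": 0, "rz": 0}
    - {"dx": 0, "dy": 0, "dz": 130, "rx": 0, "ry": 0, "rz": 0}

```text
clock: 15.68
tcp_pos: [0.4569, -0.3438, 0.1509]
orientation: [-2.51, -0.807, -1.16]
contact_force: [-0.2, -1.0, -1.5]
grip_width: 0.0354
gripper_force: 40.2
```

```bash
python3 - <<'E'
from plan import *; from st import st
st()
c=go('vertical',(500,-200,260),Rt(-144.3,0))
p,Rm=place(46)
c=go('yaw',(560,-40,260),Rt(HD,0),c)
c=go('tilt',(p[0],p[1],p[2]+80),Rm,c)
c=go('down',p,Rm,c); print(p)
E
python3 b.py wrist w8 | grep -A1 blob
```

```text
t 15.68 tcp [ 456.9 -343.8  150.9] ydir -54.3 tilt [38.16 26.55] F [-0.2 -1.  -1.5] w 35.4 gf 40.2 q [ 0.78  0.57  0.24  2.01 -1.21  1.11  0.92]
vertical rows 8 shift [ 43.1 143.8 109.1] rot [-29.1  40.2   0.1]
yaw rows 23 shift [ 60. 160.   0.] rot [  0.    0.  154.3]
tilt rows 6 shift [  90.5   73.  -109.1] rot [  6.9 -39.4   0. ]
down rows 2 shift [  0.   0. -80.] rot [0. 0. 0.]
[650.48687239  32.99158193  70.87164446]
blob px[230. 163.] col[239. 246. 246.] 1568 [ 579.7 -229.3] [71.6 37. ] long axis 87.2 z 0.0363
   highmean [ 578.74653595 -221.19068424] mean [ 576.50033077 -225.43386056]
blob px[320. 215.] col[231. 240. 240.] 2001 [ 573.7 -343. ] [71.5 35.9] long axis 17.3 z 0.0365
   highmean [ 580.66470045 -340.90450921] mean [ 573.9114529  -343.38726378]
blob px[131. 254.] col[ 54. 132. 244.] 1912 [ 430.2 -222.5] [55.9 36.2] long axis 69.3 z 0.0363
   highmean [ 432.86458176 -219.49149003] mean [ 433.47666088 -221.90731822]
blob px[ 11. 268.] col[ 46.  88. 113.] 629 [ 360.2 -133.7] [27.9  8.6] long axis 57.5 z 0.0278
   highmean [ 360.52812001 -132.96272224] mean [ 359.63961184 -136.06366874]
```

View pics/w8.png

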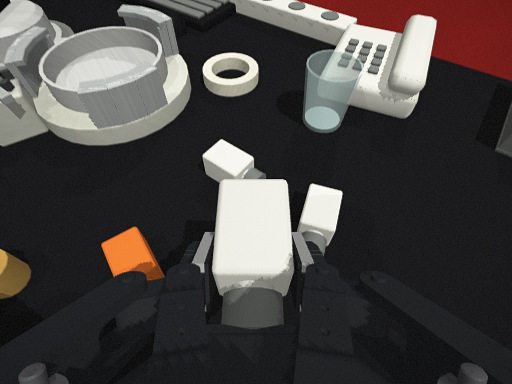

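Bottle C is held square between the fingers. I'll swing it upright while moving to the chamber, using the measured grasp pose for the placing pose.

```bash
cat >> plan.py <<'E'
def place2(tcp,ov,mid,ax,off,s=0,dz=1.0):
    a=np.radians(ax); h=np.radians(HD)
    B0=np.c_[[np.cos(a),np.sin(a),0],[-np.sin(a),np.cos(a),0],[0,0,1]]
    e=np.array([np.cos(h),np.sin(h),0]); l=np.array([-np.sin(h),np.cos(h),0])
    B1=np.c_[[0,0,1],l,-e]; Q=B1@B0.T
    p=np.r_[CH,71+dz]+off*e+s*l+Q@(np.array(tcp)-np.r_[mid,18]); return p,Q@rot(ov)
E
cat > pc.py <<'E'
from plan import *
def C(): return place2((457,-344.1,18.6),(-2.509,-.806,-1.161),(458.5,-344),-144.3,46)
if __name__=='__main__':
    p,Rm=C(); print(p,Rm[:,2])
    c=go('final',p,Rm)
E
python3 pc.py
```

```text
[652.84816661  32.60158802  73.27647941] [ 0.63699713  0.10961579 -0.76303279]
final rows 24 shift [194.6 377.9 -81.9] rot [-106.9  -44.7  112.7]
```

send_rows:
  deltas:
    - {"dx": 5, "dy": 18, "dz": 14, "rx": -3.6, "ry": 5, "rz": 0}
    - {"dx": 10, "dy": 36, "dz": 28, "rx": -7.2, "ry": 10, "rz": 0}
    - {"dx": 16, "dy": 54, "dz": 42, "rx": -10.8, "ry": 15, "rz": 0}
    - {"dx": 21, "dy": 72, "dz": 56, "rx": -14.5, "ry": 20, "rz": 0}
    - {"dx": 27, "dy": 90, "dz": 69, "rx": -18.1, "ry": 25, "rz": 0}

```text
clock: 16.15
tcp_pos: [0.4815, -0.2582, 0.2134]
orientation: [-2.837, -0.913, -0.519]
contact_force: [0.1, 0.6, -3.0]
grip_width: 0.0354
gripper_force: 40.2
```

send_rows:
  deltas:
    - {"dx": 5, "dy": 18, "dz": 14, "rx": -3.6, "ry": 5, "rz": 0}
    - {"dx": 10, "dy": 36, "dz": 28, "rx": -7.2, "ry": 10, "rz": 0}
    - {"dx": 16, "dy": 54, "dz": 40, "rx": -11, "ry": 15.2, "rz": 0}
    - {"dx": 16, "dy": 54, "dz": 40, "rx": -11, "ry": 15.2, "rz": 0}

```text
clock: 16.48
tcp_pos: [0.5025, -0.1979, 0.2547]
orientation: [-2.97, -0.972, -0.055]
contact_force: [1.0, 0.9, -2.8]
grip_width: 0.0353
gripper_force: 40.3
```

```bash
python3 st.py
```

```text
t 16.48 tcp [ 502.5 -197.9  254.7] ydir -53.8 tilt [1.65 1.48] F [ 1.   0.9 -2.8] w 35.3 gf 40.3 q [-0.11  0.24  0.46  1.9  -0.17  1.01 -0.51]
```

send_rows:
  deltas:
    - {"dx": 3, "dy": 8, "dz": 1, "rx": 0, "ry": 0, "rz": 7}
    - {"dx": 6, "dy": 16, "dz": 2, "rx": 0, "ry": 0, "rz": 14}
    - {"dx": 9, "dy": 24, "dz": 3, "rx": 0, "ry": 0, "rz": 21}
    - {"dx": 12, "dy": 32, "dz": 4, "rx": 0, "ry": 0, "rz": 28}
    - {"dx": 15, "dy": 40, "dz": 5, "rx": 0, "ry": 0, "rz": 35}

```text
clock: 16.9
tcp_pos: [0.5119, -0.1642, 0.2567]
orientation: [-2.534, -1.807, -0.042]
contact_force: [0.5, 0.2, -3.1]
grip_width: 0.0355
gripper_force: 40.3
```

send_rows:
  deltas:
    - {"dx": 3, "dy": 8, "dz": 0, "rx": 0, "ry": 0, "rz": 7}
    - {"dx": 6, "dy": 16, "dz": 0, "rx": 0, "ry": 0, "rz": 14}
    - {"dx": 9, "dy": 24, "dz": 0, "rx": 0, "ry": 0, "rz": 21}
    - {"dx": 12, "dy": 32, "dz": 0, "rx": 0, "ry": 0, "rz": 28}
    - {"dx": 15, "dy": 40, "dz": 0, "rx": 0, "ry": 0, "rz": 35}

```text
clock: 17.32
tcp_pos: [0.5269, -0.1245, 0.2566]
orientation: [-1.869, -2.479, -0.027]
contact_force: [-0.5, 0.2, -1.9]
grip_width: 0.0353
gripper_force: 40.2
```

send_rows:
  deltas:
    - {"dx": 3, "dy": 8, "dz": 0, "rx": 0, "ry": 0, "rz": 7}
    - {"dx": 6, "dy": 16, "dz": 0, "rx": 0, "ry": 0, "rz": 14}
    - {"dx": 9, "dy": 24, "dz": 0, "rx": 0, "ry": 0, "rz": 21}
    - {"dx": 12, "dy": 32, "dz": 0, "rx": 0, "ry": 0, "rz": 28}
    - {"dx": 15, "dy": 40, "dz": 0, "rx": 0, "ry": 0, "rz": 35}

```text
clock: 17.73
tcp_pos: [0.542, -0.0845, 0.2566]
orientation: [-1.036, -2.923, -0.009]
contact_force: [0.0, 0.7, -2.4]
grip_width: 0.0358
gripper_force: 40.2
```

send_rows:
  deltas:
    - {"dx": 3, "dy": 8, "dz": 0, "rx": 0, "ry": 0, "rz": 7}
    - {"dx": 6, "dy": 16, "dz": 0, "rx": 0, "ry": 0, "rz": 14}
    - {"dx": 9, "dy": 24, "dz": 0, "rx": 0, "ry": 0, "rz": 21}
    - {"dx": 12, "dy": 32, "dz": 0, "rx": 0, "ry": 0, "rz": 28}
    - {"dx": 15, "dy": 40, "dz": 0, "rx": 0, "ry": 0, "rz": 35}

```text
clock: 18.15
tcp_pos: [0.557, -0.0446, 0.2566]
orientation: [-0.109, -3.099, 0.009]
contact_force: [-0.5, 0.1, -1.5]
grip_width: 0.0357
gripper_force: 40.2
```

send_rows:
  deltas:
    - {"dx": 0, "dy": 0, "dz": 0, "rx": 0, "ry": 0, "rz": 7}
    - {"dx": 0, "dy": 0, "dz": 0, "rx": 0, "ry": 0, "rz": 14}
    - {"dx": 0, "dy": 0, "dz": 0, "rx": 0, "ry": 0, "rz": 14}

```text
clock: 18.4
tcp_pos: [0.5569, -0.0446, 0.2566]
orientation: [0.268, -3.09, 0.016]
contact_force: [0.1, -0.5, -1.0]
grip_width: 0.0355
gripper_force: 40.2
```

```bash
python3 - <<'E'
from pc import *; from st import st
st(); p,Rm=C(); go('tilt',p+[0,0,90],Rm)
E
```

```text
t 18.4 tcp [556.9 -44.6 256.6] ydir 99.9 tilt [-2.2  -0.79] F [ 0.1 -0.5 -1. ] w 35.5 gf 40.2 q [-0.    0.29 -0.05  1.79  0.03  1.09  1.69]
tilt rows 7 shift [ 96.   77.2 -93.3] rot [  7.6 -41.9   0. ]
```

send_rows:
  deltas:
    - {"dx": 14, "dy": 11, "dz": -13, "rx": 1.1, "ry": -6, "rz": 0}
    - {"dx": 28, "dy": 22, "dz": -26, "rx": 2.2, "ry": -12, "rz": 0}
    - {"dx": 42, "dy": 33, "dz": -40, "rx": 3.3, "ry": -18, "rz": 0}
    - {"dx": 55, "dy": 44, "dz": -53, "rx": 4.4, "ry": -24, "rz": 0}
    - {"dx": 69, "dy": 55, "dz": -66, "rx": 5.4, "ry": -30, "rz": 0}

```text
clock: 18.82
tcp_pos: [0.6265, 0.0099, 0.1913]
orientation: [-0.213, 2.636, 0.055]
contact_force: [1.0, -0.5, -1.4]
grip_width: 0.0354
gripper_force: 40.2
```

send_rows:
  deltas:
    - {"dx": 14, "dy": 11, "dz": -14, "rx": 1.1, "ry": -6, "rz": 0}
    - {"dx": 27, "dy": 22, "dz": -27, "rx": 2.2, "ry": -11.9, "rz": 0}
    - {"dx": 27, "dy": 22, "dz": -27, "rx": 2.2, "ry": -11.9, "rz": 0}
    - {"dx": 27, "dy": 22, "dz": -27, "rx": 2.2, "ry": -11.9, "rz": 0}
    - {"dx": 27, "dy": 22, "dz": -27, "rx": 2.2, "ry": -11.9, "rz": 0}

```text
clock: 19.23
tcp_pos: [0.6405, 0.0028, 0.1665]
orientation: [-0.186, 2.573, -0.032]
contact_force: [-0.1, 0.7, -1.9]
grip_width: 0.0351
gripper_force: 40.4
```

```bash
python3 - <<'E'
from pc import *; from st import st
st(); p,Rm=C(); go('down',p,Rm)
f=grab('scene','s9.png'); cv2.imwrite('pics/s9b.png',cv2.resize(f['frame'][120:290,190:360],(680,680))[:600])
w=grab('wrist','w9.png')
E
```

```text
t 19.23 tcp [640.5   2.8 166.5] ydir 97.3 tilt [32.2  0.9] F [-0.1  0.7 -1.9] w 35.1 gf 40.4 q [ 0.17  0.34 -0.35  2.12  0.92  0.21  0.73]
down rows 3 shift [ 12.3  29.8 -93.2] rot [ 4.6 -7.6  2.8]
```

View pics/s9b.png

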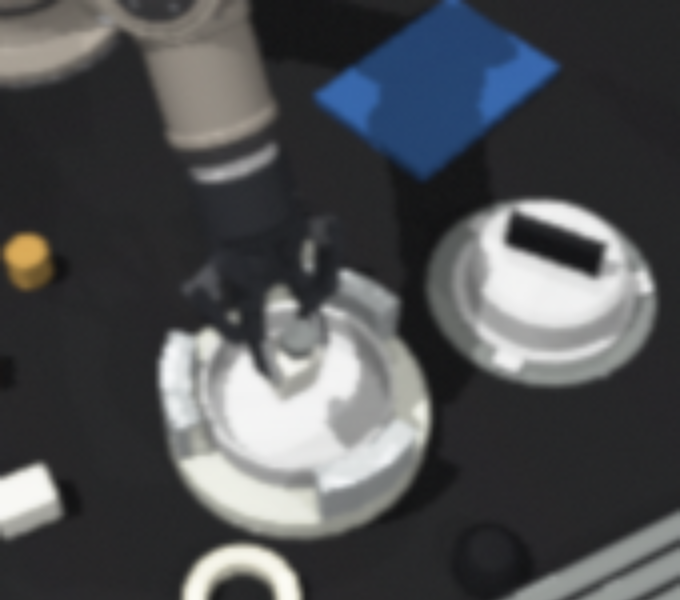

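The bottle is upright above the tub. However, j6 is at its lower limit (0.21), so leaning outwards from the robot side isn't reachable. I'll switch to heading -112.5°, with the gripper body over the gap at 67.5°. First back to vertical.

```bash
sed -i 's/^CH=.*/CH=np.array([608,25.5]); HD=-112.5/' plan.py; python3 - <<'E'
from pc import *
c=go('vert',(590,20,250),Rt(10,-2))
c=go('yaw',(600,30,255),Rt(-112.5,-2),c)
p,Rm=C(); print(p); c=go('tilt',p+[0,0,85],Rm,c)
E
```

```text
vert rows 5 shift [-49.9  17.1  84.1] rot [-1.7 34.   1.5]
yaw rows 18 shift [10. 10.  5.] rot [  -0.     0.  -122.5]
[589.89251623 -16.14024054  73.27647941]
tilt rows 7 shift [-10.1 -46.1 -96.7] rot [-39.   16.3  -0.2]
```

send_rows:
  deltas:
    - {"dx": -10, "dy": 4, "dz": 17, "rx": -0.3, "ry": 6.8, "rz": 0.3}
    - {"dx": -20, "dy": 7, "dz": 34, "rx": -0.7, "ry": 13.6, "rz": 0.6}
    - {"dx": -30, "dy": 10, "dz": 51, "rx": -1, "ry": 20.4, "rz": 0.9}
    - {"dx": -40, "dy": 14, "dz": 68, "rx": -1.4, "ry": 27.2, "rz": 1.2}
    - {"dx": -50, "dy": 17, "dz": 84, "rx": -1.7, "ry": 34, "rz": 1.5}

```text
clock: 19.75
tcp_pos: [0.5891, 0.0221, 0.2538]
orientation: [-0.272, 3.1, 0.003]
contact_force: [1.2, -1.1, -3.5]
grip_width: 0.0352
gripper_force: 40.4
```

```bash
python3 - <<'E'
from pc import *; from st import st
st()
c=go('vert',(590,20,250),Rt(10,-2))
E
```

```text
t 19.75 tcp [589.1  22.1 253.8] ydir 100.0 tilt [1.68 0.26] F [ 1.2 -1.1 -3.5] w 35.2 gf 40.4 q [ 0.44  0.41 -0.75  1.74  0.31  1.09  1.33]
vert rows 1 shift [ 0.9 -2.1 -3.8] rot [-0.6  3.6 -0. ]
```

Yaw -122.5° in 17 or 18 rows.

send_rows:
  deltas:
    - {"dx": 2, "dy": 2, "dz": 0, "rx": 0, "ry": 0, "rz": -7}
    - {"dx": 4, "dy": 4, "dz": 0, "rx": 0, "ry": 0, "rz": -14}
    - {"dx": 6, "dy": 6, "dz": 0, "rx": 0, "ry": 0, "rz": -21}
    - {"dx": 8, "dy": 8, "dz": 0, "rx": 0, "ry": 0, "rz": -28}
    - {"dx": 10, "dy": 10, "dz": 0, "rx": 0, "ry": 0, "rz": -35}

```text
clock: 20.17
tcp_pos: [0.6, 0.0318, 0.2512]
orientation: [0.684, 3.037, -0.018]
contact_force: [0.1, 0.0, -1.5]
grip_width: 0.0353
gripper_force: 40.3
```

send_rows:
  deltas:
    - {"dx": 0, "dy": 0, "dz": 0, "rx": 0, "ry": 0, "rz": -7}
    - {"dx": 0, "dy": 0, "dz": 0, "rx": 0, "ry": 0, "rz": -14}
    - {"dx": 0, "dy": 0, "dz": 0, "rx": 0, "ry": 0, "rz": -21}
    - {"dx": 0, "dy": 0, "dz": 0, "rx": 0, "ry": 0, "rz": -28}
    - {"dx": 0, "dy": 0, "dz": 0, "rx": 0, "ry": 0, "rz": -35}

```text
clock: 20.58
tcp_pos: [0.6, 0.0319, 0.2513]
orientation: [1.569, 2.697, -0.034]
contact_force: [0.5, -0.8, -0.9]
grip_width: 0.0355
gripper_force: 40.3
```

send_rows:
  deltas:
    - {"dx": 0, "dy": 0, "dz": 0, "rx": 0, "ry": 0, "rz": -7}
    - {"dx": 0, "dy": 0, "dz": 0, "rx": 0, "ry": 0, "rz": -14}
    - {"dx": 0, "dy": 0, "dz": 0, "rx": 0, "ry": 0, "rz": -21}
    - {"dx": 0, "dy": 0, "dz": 0, "rx": 0, "ry": 0, "rz": -28}
    - {"dx": 0, "dy": 0, "dz": 0, "rx": 0, "ry": 0, "rz": -35}

```text
clock: 21.0
tcp_pos: [0.6001, 0.032, 0.2514]
orientation: [2.314, 2.107, -0.046]
contact_force: [0.2, 0.0, -2.1]
grip_width: 0.0354
gripper_force: 40.3
```

send_rows:
  deltas:
    - {"dx": 0, "dy": 0, "dz": 0, "rx": 0, "ry": 0, "rz": -7}
    - {"dx": 0, "dy": 0, "dz": 0, "rx": 0, "ry": 0, "rz": -14}
    - {"dx": 0, "dy": 0, "dz": 0, "rx": 0, "ry": 0, "rz": -17.5}
    - {"dx": 0, "dy": 0, "dz": 0, "rx": 0, "ry": 0, "rz": -17.5}

```text
clock: 21.33
tcp_pos: [0.6003, 0.0317, 0.2514]
orientation: [2.608, 1.738, -0.052]
contact_force: [0.3, -0.2, -1.5]
grip_width: 0.0354
gripper_force: 40.3
```

```bash
python3 - <<'E'
from pc import *; from st import st
st(); p,Rm=C(); go('tilt',p+[0,0,85],Rm)
E
```

```text
t 21.33 tcp [600.3  31.7 251.4] ydir -22.7 tilt [-1.33 -1.4 ] F [ 0.3 -0.2 -1.5] w 35.4 gf 40.3 q [ 0.07  0.38 -0.31  1.69  0.15  1.12 -0.68]
tilt rows 6 shift [-10.4 -47.9 -93.1] rot [-35.7  14.2   0.2]
```

send_rows:
  deltas:
    - {"dx": -2, "dy": -8, "dz": -8, "rx": -6, "ry": 2.4, "rz": 0}
    - {"dx": -4, "dy": -16, "dz": -16, "rx": -12, "ry": 4.8, "rz": 0}
    - {"dx": -6, "dy": -24, "dz": -26, "rx": -18, "ry": 7.2, "rz": 0}
    - {"dx": -8, "dy": -32, "dz": -40, "rx": -24, "ry": 9.5, "rz": 0}
    - {"dx": -9, "dy": -40, "dz": -60, "rx": -30, "ry": 11.9, "rz": 0.2}

```text
clock: 21.75
tcp_pos: [0.5924, -0.0082, 0.1926]
orientation: [2.264, 1.516, -0.699]
contact_force: [0.7, -0.6, -2.4]
grip_width: 0.0354
gripper_force: 40.4
```

send_rows:
  deltas:
    - {"dx": -1, "dy": -8, "dz": -20, "rx": -5.7, "ry": 2.3, "rz": 0}
    - {"dx": -1, "dy": -8, "dz": -33, "rx": -5.7, "ry": 2.3, "rz": 0}
    - {"dx": -1, "dy": -8, "dz": -33, "rx": -5.7, "ry": 2.3, "rz": 0}
    - {"dx": -1, "dy": -8, "dz": -33, "rx": -5.7, "ry": 2.3, "rz": 0}
    - {"dx": -1, "dy": -8, "dz": -33, "rx": -5.7, "ry": 2.3, "rz": 0}

```text
clock: 22.17
tcp_pos: [0.5916, -0.0183, 0.16]
orientation: [2.194, 1.462, -0.801]
contact_force: [1.3, 0.1, -0.0]
grip_width: 0.0351
gripper_force: 40.4
```

```bash
python3 - <<'E'
from pc import *; from st import st
st(); p,Rm=C(); go('down',p,Rm)
f=grab('scene','s10.png'); cv2.imwrite('pics/s10b.png',cv2.resize(f['frame'][120:290,190:360],(600,600)))
E
```

```text
t 22.17 tcp [591.6 -18.3 160. ] ydir -22.6 tilt [-14.26 -36.66] F [ 1.3  0.1 -0. ] w 35.1 gf 40.4 q [-0.23  0.67 -0.16  1.62  0.58  1.43 -1.03]
down rows 3 shift [ -1.7   2.2 -86.8] rot [ 0.   0.2 -0.1]
```

View pics/s10b.png

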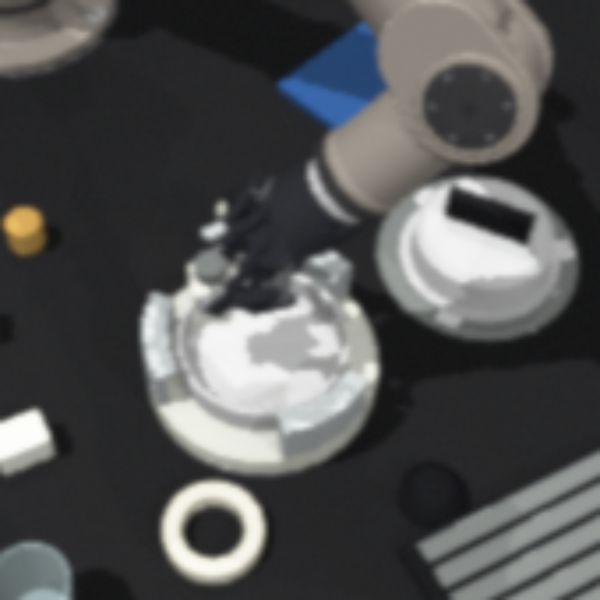

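Bottle C is upright at pixel (210,275), on the near-right side of the tub, and the arm is clear of the lid. Lowering it.

send_rows:
  deltas:
    - {"dx": -1.5, "dy": 2, "dz": -25, "rx": 0, "ry": 0, "rz": 0}
    - {"dx": -1.5, "dy": 2, "dz": -50, "rx": 0, "ry": 0, "rz": 0}
    - {"dx": -1.5, "dy": 2, "dz": -68, "rx": 0, "ry": 0, "rz": 0}
    - {"dx": -1.5, "dy": 2, "dz": -76, "rx": 0, "ry": 0, "rz": 0}
    - {"dx": -1.5, "dy": 2, "dz": -76, "rx": 0, "ry": 0, "rz": 0}

```text
clock: 22.63
tcp_pos: [0.5888, -0.0164, 0.0814]
orientation: [2.19, 1.463, -0.808]
contact_force: [-0.2, 0.2, -1.2]
grip_width: 0.0351
gripper_force: 40.6
```

send_rows:
  deltas:
    - {"dx": 0, "dy": 0, "dz": 0, "rx": 0, "ry": 0, "rz": 0}
    - {"dx": 0, "dy": 0, "dz": 0, "rx": 0, "ry": 0, "rz": 0}
    - {"dx": 0, "dy": 0, "dz": 0, "rx": 0, "ry": 0, "rz": 0}

```text
clock: 22.88
tcp_pos: [0.5903, -0.0156, 0.0834]
orientation: [2.191, 1.462, -0.803]
contact_force: [-0.3, -0.9, -1.1]
grip_width: 0.0353
gripper_force: 40.6
```

```bash
python3 - <<'E'
from pc import *; from st import st
st(); p,Rm=C(); go('down',p,Rm)
E
```

```text
t 22.88 tcp [590.3 -15.6  83.4] ydir -22.5 tilt [-14.22 -36.82] F [-0.3 -0.9 -1.1] w 35.3 gf 40.6 q [-0.24  0.77 -0.15  1.65  0.61  1.34 -1.1 ]
down rows 1 shift [ -0.4  -0.5 -10.1] rot [ 0.2  0.1 -0.2]
```

send_rows:
  deltas:
    - {"dx": 0, "dy": 0, "dz": -4, "rx": 0, "ry": 0, "rz": 0}
    - {"dx": 0, "dy": 0, "dz": -7, "rx": 0, "ry": 0, "rz": 0}
    - {"dx": 0, "dy": 0, "dz": -9, "rx": 0, "ry": 0, "rz": 0}
    - {"dx": 0, "dy": 0, "dz": -10, "rx": 0, "ry": 0, "rz": 0}
    - {"dx": 0, "dy": 0, "dz": -10, "rx": 0, "ry": 0, "rz": 0}

```text
clock: 23.3
tcp_pos: [0.5894, -0.0157, 0.0725]
orientation: [2.189, 1.462, -0.807]
contact_force: [-1.1, 0.0, 2.7]
grip_width: 0.0352
gripper_force: 40.8
```

send_rows:
  deltas:
    - {"dx": 0, "dy": 0, "dz": -0.5, "rx": 0, "ry": 0, "rz": 0}
    - {"dx": 0, "dy": 0, "dz": -1, "rx": 0, "ry": 0, "rz": 0}
    - {"dx": 0, "dy": 0, "dz": -1, "rx": 0, "ry": 0, "rz": 0}

```text
clock: 23.55
tcp_pos: [0.5894, -0.0157, 0.0724]
orientation: [2.189, 1.462, -0.807]
contact_force: [-1.5, 1.6, 9.2]
grip_width: 0.0354
gripper_force: 41.4
```

send_rows:
  deltas:
    - {"dx": 0, "dy": 0, "dz": 1, "rx": 0, "ry": 0, "rz": 0}
    - {"dx": 0, "dy": 0, "dz": 1, "rx": 0, "ry": 0, "rz": 0}
    - {"dx": 0, "dy": 0, "dz": 1, "rx": 0, "ry": 0, "rz": 0}
    - {"dx": 0, "dy": 0, "dz": 1, "rx": 0, "ry": 0, "rz": 0}
  jaw: 50

```text
clock: 23.88
tcp_pos: [0.5894, -0.0158, 0.0719]
orientation: [2.19, 1.463, -0.806]
contact_force: [-0.7, 0.1, -0.2]
grip_width: 0.0499
gripper_force: 0.0
```

send_rows:
  deltas:
    - {"dx": 3, "dy": 7, "dz": 10, "rx": 0, "ry": 0, "rz": 0}
    - {"dx": 7, "dy": 18, "dz": 25, "rx": 0, "ry": 0, "rz": 0}
    - {"dx": 12, "dy": 30, "dz": 45, "rx": 0, "ry": 0, "rz": 0}
    - {"dx": 16, "dy": 40, "dz": 80, "rx": 0, "ry": 0, "rz": 0}
    - {"dx": 16, "dy": 40, "dz": 110, "rx": 0, "ry": 0, "rz": 0}

```text
clock: 24.3
tcp_pos: [0.606, 0.0278, 0.1836]
orientation: [2.189, 1.468, -0.803]
contact_force: [0.6, 0.3, 0.7]
grip_width: 0.0499
gripper_force: 0.0
```

send_rows:
  deltas:
    - {"dx": 0, "dy": -15, "dz": 15, "rx": 6, "ry": -2.4, "rz": 0}
    - {"dx": 0, "dy": -30, "dz": 30, "rx": 12, "ry": -4.8, "rz": 0}
    - {"dx": 0, "dy": -50, "dz": 45, "rx": 18, "ry": -7.2, "rz": 0}
    - {"dx": 0, "dy": -75, "dz": 60, "rx": 24, "ry": -9.6, "rz": 0}
    - {"dx": 0, "dy": -105, "dz": 75, "rx": 30, "ry": -12, "rz": 0}

```text
clock: 24.72
tcp_pos: [0.6064, -0.0792, 0.26]
orientation: [2.541, 1.709, -0.173]
contact_force: [0.5, -0.2, -0.2]
grip_width: 0.05
gripper_force: 0.0
```

```bash
python3 - <<'E'
from plan import *; from st import st
st()
p,Rm=pick((575,-342),-163)
c=go('vert',p+[-40,-15,190],Rt(-163,0)); c=go('back',p-80*Rm[:,2],Rm,c)
f=grab('scene','s11.png'); cv2.imwrite('pics/s11b.png',cv2.resize(f['frame'][120:290,130:360],(800,591)))
E
python3 b.py top t11|grep -A1 blob
```

```text
t 24.72 tcp [606.4 -79.2 260. ] ydir -22.2 tilt [-2.98 -7.15] F [ 0.5 -0.2 -0.2] w 50.0 gf 0.0 q [ 0.17  0.4  -0.27  1.65  0.24  1.18 -0.57]
vert rows 8 shift [ -70.3 -277.5  -49.1] rot [  5.3  -6.  -50.7]
back rows 8 shift [ -18.6   -2.9 -138.6] rot [ 14.6 -47.8   0. ]
blob px[354. 181.] col[255. 255. 255.] 201 [ 575.5 -340.4] [72.3 38.3] long axis 15.6 z 0.0339
   highmean [ 583.00407473 -338.20142733] mean [ 576.95236716 -338.21282041]
```

View pics/s11b.png

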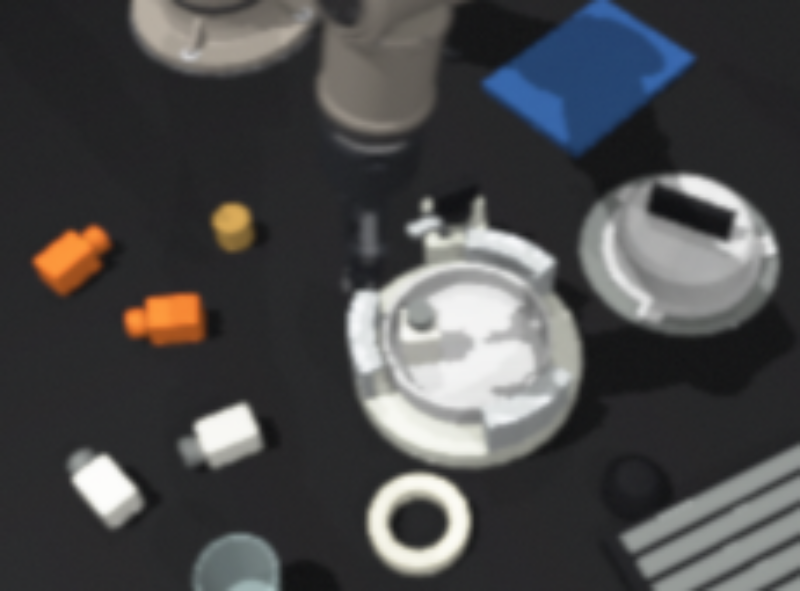

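C stands upright at crop pixel (420,330), and the two remaining white bottles are at (225,437) and (105,488). B's heading needs a smaller pick lean because of j5, so I'll use 35° there and 55° at placing.

send_rows:
  deltas:
    - {"dx": -9, "dy": -35, "dz": -4, "rx": 0.7, "ry": -0.8, "rz": -6.4}
    - {"dx": -18, "dy": -70, "dz": -8, "rx": 1.4, "ry": -1.5, "rz": -12.7}
    - {"dx": -27, "dy": -105, "dz": -12, "rx": 2, "ry": -2.3, "rz": -19}
    - {"dx": -36, "dy": -140, "dz": -16, "rx": 2.7, "ry": -3, "rz": -25.4}
    - {"dx": -45, "dy": -174, "dz": -20, "rx": 3.3, "ry": -3.8, "rz": -31.7}
  jaw: 62

```text
clock: 25.23
tcp_pos: [0.5601, -0.2559, 0.2375]
orientation: [2.964, 0.95, -0.079]
contact_force: [0.7, -1.1, -0.4]
grip_width: 0.0616
gripper_force: 0.0
```

send_rows:
  deltas:
    - {"dx": -9, "dy": -35, "dz": -4, "rx": 0.7, "ry": -0.8, "rz": -6.4}
    - {"dx": -18, "dy": -70, "dz": -8, "rx": 1.4, "ry": -1.5, "rz": -12.7}
    - {"dx": -25, "dy": -103, "dz": -12, "rx": 2, "ry": -2.3, "rz": -19}
    - {"dx": -25, "dy": -103, "dz": -12, "rx": 2, "ry": -2.3, "rz": -19}

```text
clock: 25.57
tcp_pos: [0.5306, -0.3668, 0.2246]
orientation: [3.109, 0.434, -0.016]
contact_force: [-0.9, -0.6, 0.1]
grip_width: 0.0624
gripper_force: 0.0
```

```bash
python3 - <<'E'
from plan import *; from st import st
st()
p,Rm=pick((574.5,-342),-163,up=27,tilt=35,along=7)
c=go('back',p-75*Rm[:,2],Rm); c=go('grasp',p,Rm,c)
E
python3 b.py wrist w12|grep -A1 blob
```

```text
t 25.57 tcp [ 530.6 -366.8  224.6] ydir -74.1 tilt [-0.57 -0.21] F [-0.9 -0.6  0.1] w 62.4 gf 0.0 q [ 0.52  0.45 -0.02  1.64  0.02  1.06 -0.8 ]
back rows 6 shift [   0.4   11.5 -142.7] rot [ 10.1 -34.1   1.1]
grasp rows 2 shift [ 41.1  12.6 -61.4] rot [0. 0. 0.]
blob px[139.  97.] col[254. 254. 254.] 2457 [ 580.8 -229.3] [72.3 36.1] long axis 88.5 z 0.0358
   highmean [ 581.42337335 -219.73677497] mean [ 581.29120787 -229.36495154]
blob px[242. 131.] col[255. 255. 255.] 2054 [ 574.3 -343.3] [71.7 36.1] long axis 17.8 z 0.036
   highmean [ 584.28427323 -340.17374414] mean [ 577.5313462  -342.36741867]
blob px[117. 223.] col[101. 228. 255.] 2044 [ 428.5 -229.7] [72.2 36.6] long axis 68.9 z 0.035
   highmean [ 432.72464613 -220.79197965] mean [ 433.9028187  -228.76838253]
blob px[ 32. 256.] col[ 93. 170. 214.] 541 [ 359.3 -131.8] [18.5 23.5] long axis 90.3 z 0.0299
   highmean [ 358.05762158 -129.99131438] mean [ 360.29183628 -132.61244743]
blob px[288. 296.] col[255. 255. 255.] 317 [ 388.7 -462.2] [50.2 71.9] long axis 95.0 z 0.0135
   highmean None mean [ 383.88368214 -459.1392789 ]
```

send_rows:
  deltas:
    - {"dx": 0, "dy": 2, "dz": -22, "rx": 1.7, "ry": -5.7, "rz": 0}
    - {"dx": 0, "dy": 4, "dz": -44, "rx": 3.4, "ry": -11.4, "rz": 0}
    - {"dx": 0, "dy": 6, "dz": -66, "rx": 5.1, "ry": -17.1, "rz": 0}
    - {"dx": 0, "dy": 8, "dz": -90, "rx": 6.7, "ry": -22.8, "rz": 0.5}
    - {"dx": 0, "dy": 10, "dz": -115, "rx": 8.4, "ry": -28.5, "rz": 1}

```text
clock: 26.03
tcp_pos: [0.5369, -0.3457, 0.1126]
orientation: [-2.936, -0.469, -0.765]
contact_force: [-0.2, 0.3, -2.7]
grip_width: 0.0622
gripper_force: 0.0
```

send_rows:
  deltas:
    - {"dx": 0, "dy": 1, "dz": -20, "rx": 1.7, "ry": -5.7, "rz": 0}
    - {"dx": 0, "dy": 1, "dz": -27, "rx": 1.7, "ry": -5.7, "rz": 0}
    - {"dx": 0, "dy": 1, "dz": -27, "rx": 1.7, "ry": -5.7, "rz": 0}
    - {"dx": 0, "dy": 1, "dz": -27, "rx": 1.7, "ry": -5.7, "rz": 0}
    - {"dx": 0, "dy": 1, "dz": -27, "rx": 1.7, "ry": -5.7, "rz": 0}

```text
clock: 26.45
tcp_pos: [0.5378, -0.3455, 0.0865]
orientation: [-2.881, -0.46, -0.908]
contact_force: [-0.2, -0.6, 1.0]
grip_width: 0.0617
gripper_force: 0.0
```

```bash
python3 - <<'E'
from plan import *; from st import st
st()
p,Rm=pick((574.5,-342.5),-163,up=27,tilt=35,along=7)
c=go('grasp',p,Rm)
E
```

```text
t 26.45 tcp [ 537.8 -345.5   86.5] ydir -72.0 tilt [33.11  9.8 ] F [-0.2 -0.6  1. ] w 61.7 gf 0.0 q [ 1.17  0.63 -0.58  1.99 -0.6   0.33  0.03]
grasp rows 2 shift [ 34.4   2.3 -66.1] rot [ 0.5  0.  -1. ]
```

send_rows:
  deltas:
    - {"dx": 3, "dy": -8, "dz": -10, "rx": 0, "ry": 0, "rz": -1}
    - {"dx": 12, "dy": -5, "dz": -28, "rx": 0, "ry": 0, "rz": -1}
    - {"dx": 23, "dy": -1, "dz": -47, "rx": 0, "ry": 0, "rz": -1}
    - {"dx": 31, "dy": 1, "dz": -60, "rx": 0, "ry": 0, "rz": -1}
    - {"dx": 34, "dy": 2, "dz": -65, "rx": 0, "ry": 0, "rz": -1}

```text
clock: 26.87
tcp_pos: [0.5718, -0.3429, 0.0189]
orientation: [-2.89, -0.434, -0.908]
contact_force: [-0.3, 0.7, -0.6]
grip_width: 0.0622
gripper_force: 0.0
```

send_rows:
  deltas:
    - {"dx": 0, "dy": 0, "dz": 0, "rx": 0, "ry": 0, "rz": 0}
    - {"dx": 0, "dy": 0, "dz": 0, "rx": 0, "ry": 0, "rz": 0}
    - {"dx": 0, "dy": 0, "dz": 0, "rx": 0, "ry": 0, "rz": 0}
    - {"dx": 0, "dy": 0, "dz": 0, "rx": 0, "ry": 0, "rz": 0}

```text
clock: 27.2
tcp_pos: [0.5697, -0.3455, 0.0209]
orientation: [-2.892, -0.43, -0.91]
contact_force: [0.0, -0.9, 0.1]
grip_width: 0.0624
gripper_force: 0.0
```

```bash
python3 - <<'E'
from plan import *; from st import st
st()
p,Rm=pick((574.5,-342.5),-163,up=27,tilt=35,along=7)
c=go('grasp',p,Rm)
E
```

```text
t 27.2 tcp [ 569.7 -345.5   20.9] ydir -73.2 tilt [33.3   9.09] F [ 0.  -0.9  0.1] w 62.4 gf 0.0 q [ 1.12  0.77 -0.58  1.96 -0.62  0.2   0.06]
grasp rows 1 shift [ 2.5  2.3 -0.5] rot [ 0.5 -0.   0.2]
```

send_rows:
  deltas:
    - {"dx": 1, "dy": 2, "dz": 0, "rx": 0, "ry": 0, "rz": 0}
    - {"dx": 1, "dy": 2, "dz": 0, "rx": 0, "ry": 0, "rz": 0}

```text
clock: 27.37
tcp_pos: [0.5706, -0.3427, 0.0206]
orientation: [-2.891, -0.43, -0.909]
contact_force: [-0.0, 0.4, -0.4]
grip_width: 0.062
gripper_force: 0.0
```

send_rows:
  deltas:
    - {"dx": 0, "dy": 0, "dz": 0, "rx": 0, "ry": 0, "rz": 0}
    - {"dx": 0, "dy": 0, "dz": 0, "rx": 0, "ry": 0, "rz": 0}
    - {"dx": 0, "dy": 0, "dz": 0, "rx": 0, "ry": 0, "rz": 0}
    - {"dx": 0, "dy": 0, "dz": 0, "rx": 0, "ry": 0, "rz": 0}
  jaw: 25
  newtons: 40

```text
clock: 27.7
tcp_pos: [0.5706, -0.343, 0.0202]
orientation: [-2.891, -0.429, -0.909]
contact_force: [-2.1, -0.6, 5.0]
grip_width: 0.0356
gripper_force: 40.5
```

```bash
python3 st.py; python3 b.py wrist w13|grep -A1 blob
```

```text
t 27.7 tcp [ 570.6 -343.    20.2] ydir -73.2 tilt [33.28  9.16] F [-2.1 -0.6  5. ] w 35.6 gf 40.5 q [ 1.12  0.77 -0.58  1.96 -0.63  0.2   0.06]
blob px[ 57. 176.] col[211. 223. 223.] 8717 [ 580.1 -231.3] [69.6 36.3] long axis 88.6 z 0.0354
   highmean [ 580.83453233 -227.56017731] mean [ 579.13700703 -238.74816893]
blob px[252. 250.] col[193. 206. 207.] 13195 [ 573.9 -342.2] [70.1 62.7] long axis 17.0 z 0.0363
   highmean [ 577.65245593 -341.13095121] mean [ 572.07928358 -342.70350394]
```

send_rows:
  deltas:
    - {"dx": 0, "dy": 0, "dz": 10, "rx": 0, "ry": 0, "rz": 0}
    - {"dx": 0, "dy": 0, "dz": 40, "rx": 0, "ry": 0, "rz": 0}
    - {"dx": 0, "dy": 0, "dz": 75, "rx": 0, "ry": 0, "rz": 0}
    - {"dx": 0, "dy": 0, "dz": 110, "rx": 0, "ry": 0, "rz": 0}
    - {"dx": 0, "dy": 0, "dz": 145, "rx": 0, "ry": 0, "rz": 0}

```text
clock: 28.17
tcp_pos: [0.5701, -0.3419, 0.1665]
orientation: [-2.89, -0.43, -0.907]
contact_force: [0.5, -0.8, -2.1]
grip_width: 0.0351
gripper_force: 40.3
```

```bash
cat >> pc.py <<'E'
def B(off=3.): return place2((570.6,-343,20.2),(-2.891,-.429,-.909),(574.5,-342),-163.2,off)
E
python3 - <<'E'
from pc import *; from st import st
st()
c=go('vert',(580,-200,240),Rt(-163.2,0)); c=go('yaw',(605,0,250),Rt(-112.5,0),c)
p,Rm=B(); print(p,Rm[:,2]); c=go('tilt',p+[0,0,85],Rm,c)
E
```

```text
t 28.17 tcp [ 570.1 -341.9  166.5] ydir -73.2 tilt [33.21  9.24] F [ 0.5 -0.8 -2.1] w 35.1 gf 40.3 q [ 1.04  0.49 -0.47  1.92 -0.61  0.47 -0.11]
vert rows 5 shift [  9.9 141.9  73.5] rot [-9.8 33.4 -0.1]
yaw rows 8 shift [ 25. 200.  10.] rot [ 0.   0.  50.7]
[607.53688195  24.82591602  76.02257784] [-0.30846528 -0.76046332 -0.5714409 ]
tilt rows 8 shift [  2.5  24.8 -89. ] rot [-51.   20.9   0.3]
```

send_rows:
  deltas:
    - {"dx": 2, "dy": 28, "dz": 15, "rx": -2, "ry": 6.7, "rz": 0}
    - {"dx": 4, "dy": 56, "dz": 30, "rx": -3.9, "ry": 13.4, "rz": 0}
    - {"dx": 6, "dy": 85, "dz": 45, "rx": -5.9, "ry": 20, "rz": 0}
    - {"dx": 8, "dy": 113, "dz": 60, "rx": -7.8, "ry": 26.7, "rz": 0}
    - {"dx": 10, "dy": 142, "dz": 73, "rx": -9.8, "ry": 33.4, "rz": 0}

```text
clock: 28.58
tcp_pos: [0.5781, -0.2093, 0.2358]
orientation: [-3.083, -0.454, -0.206]
contact_force: [2.2, 0.2, -2.9]
grip_width: 0.0353
gripper_force: 40.3
```

send_rows:
  deltas:
    - {"dx": 3, "dy": 25, "dz": 1, "rx": 0, "ry": 0, "rz": 6.3}
    - {"dx": 6, "dy": 50, "dz": 2, "rx": 0, "ry": 0, "rz": 12.6}
    - {"dx": 9, "dy": 75, "dz": 4, "rx": 0, "ry": 0, "rz": 19}
    - {"dx": 12, "dy": 100, "dz": 6, "rx": 0, "ry": 0, "rz": 25.3}
    - {"dx": 15, "dy": 125, "dz": 8, "rx": 0, "ry": 0, "rz": 31.6}

```text
clock: 29.0
tcp_pos: [0.5946, -0.0807, 0.2426]
orientation: [-2.798, -1.276, -0.192]
contact_force: [-0.5, 0.5, -2.1]
grip_width: 0.0352
gripper_force: 40.4
```

send_rows:
  deltas:
    - {"dx": 3, "dy": 25, "dz": 0, "rx": 0, "ry": 0, "rz": 6.4}
    - {"dx": 6, "dy": 50, "dz": 0, "rx": 0, "ry": 0, "rz": 12.7}
    - {"dx": 10, "dy": 75, "dz": 0, "rx": 0, "ry": 0, "rz": 19}
    - {"dx": 10, "dy": 75, "dz": 0, "rx": 0, "ry": 0, "rz": 19}

```text
clock: 29.33
tcp_pos: [0.6051, -0.0004, 0.2428]
orientation: [-2.525, -1.717, -0.177]
contact_force: [0.2, 1.3, -1.4]
grip_width: 0.0353
gripper_force: 40.4
```

```bash
python3 - <<'E'
from pc import *; from st import st
st(); p,Rm=B(); c=go('tilt',p+[0,0,85],Rm)
E
```

```text
t 29.33 tcp [ 6.051e+02 -4.000e-01  2.428e+02] ydir -21.6 tilt [2.79 7.68] F [ 0.2  1.3 -1.4] w 35.3 gf 40.4 q [ 0.23  0.36 -0.34  1.75 -0.01  0.99 -0.45]
tilt rows 10 shift [  2.4  25.2 -81.8] rot [-58.9  23.3  -0.4]
```

send_rows:
  deltas:
    - {"dx": 0, "dy": 3, "dz": 0, "rx": -5.9, "ry": 2.3, "rz": 0}
    - {"dx": 0, "dy": 6, "dz": 0, "rx": -11.8, "ry": 4.6, "rz": 0}
    - {"dx": 1, "dy": 9, "dz": 0, "rx": -17.7, "ry": 7, "rz": 0}
    - {"dx": 1, "dy": 12, "dz": 0, "rx": -23.6, "ry": 9.3, "rz": 0}
    - {"dx": 1, "dy": 15, "dz": -5, "rx": -29.5, "ry": 11.6, "rz": 0}

```text
clock: 29.75
tcp_pos: [0.607, 0.0081, 0.2395]
orientation: [2.376, 1.591, -0.495]
contact_force: [-0.2, -0.6, -1.6]
grip_width: 0.0354
gripper_force: 40.4
```

send_rows:
  deltas:
    - {"dx": 0, "dy": 3, "dz": -10, "rx": -5.9, "ry": 2.3, "rz": 0}
    - {"dx": 0, "dy": 5, "dz": -25, "rx": -11.8, "ry": 4.6, "rz": 0}
    - {"dx": 1, "dy": 7, "dz": -40, "rx": -17.7, "ry": 7, "rz": 0}
    - {"dx": 1, "dy": 10, "dz": -55, "rx": -23.5, "ry": 9.3, "rz": 0}
    - {"dx": 1, "dy": 10, "dz": -75, "rx": -29.4, "ry": 11.7, "rz": 0}

```text
clock: 30.17
tcp_pos: [0.608, 0.0196, 0.163]
orientation: [1.986, 1.332, -1.033]
contact_force: [1.1, 0.1, -1.6]
grip_width: 0.0352
gripper_force: 40.4
```

send_rows:
  deltas:
    - {"dx": 0, "dy": 0, "dz": 0, "rx": 0, "ry": 0, "rz": 0}
    - {"dx": 0, "dy": 0, "dz": 0, "rx": 0, "ry": 0, "rz": 0}
    - {"dx": 0, "dy": 0, "dz": 0, "rx": 0, "ry": 0, "rz": 0}

```text
clock: 30.42
tcp_pos: [0.6079, 0.0169, 0.164]
orientation: [1.992, 1.333, -1.031]
contact_force: [0.1, -0.2, -0.3]
grip_width: 0.035
gripper_force: 40.4
```

```bash
python3 - <<'E'
from pc import *; from st import st
st(); p,Rm=B(); c=go('down',p,Rm)
f=grab('scene','s14.png'); cv2.imwrite('pics/s14b.png',cv2.resize(f['frame'][110:290,190:370],(600,600)))
E
```

```text
t 30.42 tcp [607.9  16.9 164. ] ydir -22.1 tilt [-17.6  -49.78] F [ 0.1 -0.2 -0.3] w 35.0 gf 40.4 q [-0.38  0.82 -0.09  1.48  0.64  1.67 -1.08]
down rows 3 shift [ -0.3   7.9 -87.9] rot [ 0.3  0.6 -0. ]
```

View pics/s14b.png

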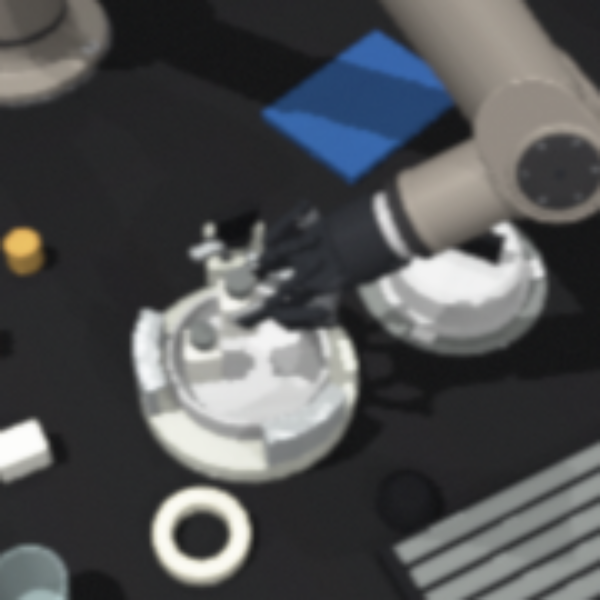

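B hangs upright next to C, and the wrist stays above the lid. Correcting y by 8 mm and lowering.

send_rows:
  deltas:
    - {"dx": 0, "dy": 7.5, "dz": -5, "rx": 0.3, "ry": 0.5, "rz": 0}
    - {"dx": 0, "dy": 7.5, "dz": -25, "rx": 0.3, "ry": 0.5, "rz": 0}
    - {"dx": 0, "dy": 7.5, "dz": -45, "rx": 0.3, "ry": 0.5, "rz": 0}
    - {"dx": 0, "dy": 7.5, "dz": -62, "rx": 0.3, "ry": 0.5, "rz": 0}
    - {"dx": 0, "dy": 7.5, "dz": -72, "rx": 0.3, "ry": 0.5, "rz": 0}

```text
clock: 30.88
tcp_pos: [0.6073, 0.0246, 0.0902]
orientation: [1.993, 1.342, -1.041]
contact_force: [-0.9, 0.3, -1.6]
grip_width: 0.036
gripper_force: 40.4
```

send_rows:
  deltas:
    - {"dx": 0, "dy": 0, "dz": -4, "rx": 0, "ry": 0, "rz": 0}
    - {"dx": 0, "dy": 0, "dz": -4, "rx": 0, "ry": 0, "rz": 0}
    - {"dx": 0, "dy": 0, "dz": -4, "rx": 0, "ry": 0, "rz": 0}
    - {"dx": 0, "dy": 0, "dz": -4, "rx": 0, "ry": 0, "rz": 0}

```text
clock: 31.22
tcp_pos: [0.6078, 0.0251, 0.0872]
orientation: [1.991, 1.342, -1.04]
contact_force: [-0.5, 1.3, -0.9]
grip_width: 0.0352
gripper_force: 40.4
```

```bash
python3 - <<'E'
from pc import *; from st import st
st(); p,Rm=B(); c=go('down',p,Rm)
E
```

```text
t 31.22 tcp [607.8  25.1  87.2] ydir -22.0 tilt [-17.91 -49.59] F [-0.5  1.3 -0.9] w 35.2 gf 40.4 q [-0.38  0.92 -0.1   1.47  0.64  1.6  -1.14]
down rows 1 shift [ -0.3  -0.3 -11.2] rot [ 0.1 -0.  -0.1]
```

send_rows:
  deltas:
    - {"dx": 0, "dy": 0, "dz": -4, "rx": 0, "ry": 0, "rz": 0}
    - {"dx": 0, "dy": 0, "dz": -7, "rx": 0, "ry": 0, "rz": 0}
    - {"dx": 0, "dy": 0, "dz": -9, "rx": 0, "ry": 0, "rz": 0}
    - {"dx": 0, "dy": 0, "dz": -11, "rx": 0, "ry": 0, "rz": 0}
    - {"dx": 0, "dy": 0, "dz": -11, "rx": 0, "ry": 0, "rz": 0}

```text
clock: 31.63
tcp_pos: [0.6071, 0.0249, 0.0748]
orientation: [1.99, 1.343, -1.043]
contact_force: [0.7, 0.5, -1.3]
grip_width: 0.0353
gripper_force: 40.4
```

send_rows:
  deltas:
    - {"dx": 0, "dy": 0, "dz": -0.7, "rx": 0, "ry": 0, "rz": 0}
    - {"dx": 0, "dy": 0, "dz": -1, "rx": 0, "ry": 0, "rz": 0}
    - {"dx": 0, "dy": 0, "dz": -1, "rx": 0, "ry": 0, "rz": 0}

```text
clock: 31.88
tcp_pos: [0.6072, 0.0249, 0.0746]
orientation: [1.99, 1.342, -1.043]
contact_force: [-1.1, -0.3, 1.8]
grip_width: 0.0351
gripper_force: 40.6
```

send_rows:
  deltas:
    - {"dx": 0, "dy": 0, "dz": 0, "rx": 0, "ry": 0, "rz": 0}
    - {"dx": 0, "dy": 0, "dz": 0, "rx": 0, "ry": 0, "rz": 0}
    - {"dx": 0, "dy": 0, "dz": 0, "rx": 0, "ry": 0, "rz": 0}
    - {"dx": 0, "dy": 0, "dz": 0, "rx": 0, "ry": 0, "rz": 0}
  jaw: 52

```text
clock: 32.22
tcp_pos: [0.6073, 0.0249, 0.0742]
orientation: [1.99, 1.343, -1.042]
contact_force: [0.0, 0.0, 0.3]
grip_width: 0.0521
gripper_force: 0.0
```

send_rows:
  deltas:
    - {"dx": 3, "dy": 8, "dz": 6, "rx": 0, "ry": 0, "rz": 0}
    - {"dx": 8, "dy": 19, "dz": 15, "rx": 0, "ry": 0, "rz": 0}
    - {"dx": 13, "dy": 32, "dz": 28, "rx": 0, "ry": 0, "rz": 0}
    - {"dx": 17, "dy": 42, "dz": 60, "rx": 0, "ry": 0, "rz": 0}
    - {"dx": 17, "dy": 42, "dz": 95, "rx": 0, "ry": 0, "rz": 0}

```text
clock: 32.63
tcp_pos: [0.6239, 0.0703, 0.1686]
orientation: [1.988, 1.349, -1.044]
contact_force: [-0.1, 0.6, 0.6]
grip_width: 0.0519
gripper_force: 0.0
```

send_rows:
  deltas:
    - {"dx": 0, "dy": -10, "dz": 20, "rx": 6, "ry": -2.4, "rz": 0}
    - {"dx": 0, "dy": -25, "dz": 45, "rx": 12, "ry": -4.8, "rz": 0}
    - {"dx": 0, "dy": -45, "dz": 65, "rx": 18, "ry": -7.2, "rz": 0}
    - {"dx": 0, "dy": -70, "dz": 80, "rx": 24, "ry": -9.6, "rz": 0}
    - {"dx": 0, "dy": -100, "dz": 90, "rx": 30, "ry": -12, "rz": 0}

```text
clock: 33.05
tcp_pos: [0.6257, -0.031, 0.2629]
orientation: [2.386, 1.617, -0.471]
contact_force: [0.6, -0.6, 0.8]
grip_width: 0.0516
gripper_force: 0.0
```

```bash
cat > hc.py <<'E'
from h import *
import sys
# heights inside chamber
f=grab(sys.argv[1],sys.argv[2]+'.png'); P=cloud(f);H=P[...,2]
m=((H>.0865)&(H<.115)&(np.hypot(P[...,0]-.608,P[...,1]-.0255)<.075)&(np.array(f['frame']).max(-1)>40)).astype(np.uint8)
k,l,s,c=cv2.connectedComponentsWithStats(m)
for i in range(1,k):
    if s[i,4]>8:
        q=l==i; print('cham blob',s[i,4],np.round(P[q].mean(0)*1000,1),'zmax',H[q].max().round(4))
E
python3 hc.py scene s15; python3 b.py top t15; python3 - <<'E'
from plan import *
p,Rm=pick((580.5,-229.5),-91)
c=go('vert',p+[0,-60,190],Rt(-91,0)); c=go('back',p-80*Rm[:,2],Rm,c)
E
```

```text
cham blob 78 [612.7  22.3 101.6] zmax 0.1106
cham blob 83 [596.2 -16.7 100.4] zmax 0.1095
t 33.1 tcp [625.7 -47.5 267.6] ydir -22.9 tilt [ -8.01 -20.88] F [ -0.2 -11.7   2.2] w 52.3 gf 0.0 q [-0.05  0.48 -0.19  1.55  0.42  1.37 -0.77]
lidhandle 110 [591.8 290.9] [88.3 16. ] long axis 37.5 z 0.0947
lid dome 875 [592.4 292.4] [134.3 137.3] long axis 162.5 z 0.0565
blob px[323. 180.] col[255. 255. 255.] 200 [ 581.8 -227. ] [71.2 36.4] long axis 90.0 z 0.0339
   highmean [ 582.25925821 -217.14729906] mean [ 581.11677032 -223.94253079]
blob px[324. 221.] col[ 94. 224. 255.] 196 [ 429.8 -228.2] [72.1 35.6] long axis 70.1 z 0.034
   highmean [ 432.86136192 -219.0776967 ] mean [ 429.87615726 -224.3732237 ]
vert rows 7 shift [ -44.6 -242.5  -55. ] rot [22.7 -4.3 21.8]
back rows 8 shift [  -1.1   -1.3 -138.6] rot [50.  -0.9  0. ]
```

B stands in the chamber at (612,22) and C at (596,-17), both with the cap at height 107. Bottle A is next.

send_rows:
  deltas:
    - {"dx": -6, "dy": -33, "dz": -5, "rx": 3.2, "ry": -0.6, "rz": 3.1}
    - {"dx": -12, "dy": -66, "dz": -10, "rx": 6.5, "ry": -1.2, "rz": 6.2}
    - {"dx": -19, "dy": -100, "dz": -15, "rx": 9.7, "ry": -1.8, "rz": 9.3}
    - {"dx": -25, "dy": -135, "dz": -20, "rx": 13, "ry": -2.5, "rz": 12.4}
    - {"dx": -32, "dy": -170, "dz": -30, "rx": 16.2, "ry": -3, "rz": 15.5}
  jaw: 62

```text
clock: 33.57
tcp_pos: [0.5927, -0.204, 0.2309]
orientation: [2.283, 2.06, -0.146]
contact_force: [0.2, -0.8, -0.2]
grip_width: 0.0623
gripper_force: 0.0
```

send_rows:
  deltas:
    - {"dx": -6, "dy": -36, "dz": -10, "rx": 3.2, "ry": -0.6, "rz": 3.1}
    - {"dx": -12, "dy": -72, "dz": -20, "rx": 6.5, "ry": -1.2, "rz": 6.2}
    - {"dx": -12, "dy": -72, "dz": -20, "rx": 6.5, "ry": -1.2, "rz": 6.2}
    - {"dx": -12, "dy": -72, "dz": -20, "rx": 6.5, "ry": -1.2, "rz": 6.2}

```text
clock: 33.9
tcp_pos: [0.5777, -0.2807, 0.2083]
orientation: [-2.226, -2.21, 0.011]
contact_force: [0.1, 1.4, -0.2]
grip_width: 0.0619
gripper_force: 0.0
```

```bash
python3 b.py wrist w16|grep -A1 blob; python3 - <<'E'
from plan import *; from st import st
st()
p,Rm=pick((581,-228.5),-91,up=27,tilt=48,along=6)
c=go('back',p-80*Rm[:,2],Rm); c=go('grasp',p,Rm,c)
E
```

```text
blob px[27. 30.] col[ 60.  113.  142.5] 898 [ 359.2 -131.5] [22.9 18.2] long axis 89.8 z 0.0324
   highmean [ 357.95338538 -129.77489898] mean [ 360.49942045 -131.36277825]
blob px[113. 130.] col[ 69. 165. 254.] 2705 [ 428.6 -229.6] [72.2 36.1] long axis 69.7 z 0.0354
   highmean [ 432.52348589 -219.51081523] mean [ 433.15020326 -225.83934187]
blob px[256. 128.] col[255. 255. 255.] 2285 [ 580.9 -229. ] [72.  35.8] long axis 88.9 z 0.036
   highmean [ 580.88796279 -218.34024331] mean [ 580.62629752 -225.22003085]
t 33.95 tcp [ 579.4 -276.8  209. ] ydir -0.1 tilt [-0.39 -0.  ] F [-0.1  1.4  0.4] w 62.2 gf 0.0 q [ 0.56  0.47 -0.29  1.65  0.15  1.04  0.22]
back rows 7 shift [   0.5  -11.2 -133.8] rot [48.  -0.8 -1. ]
grasp rows 3 shift [  1.   59.4 -53.5] rot [0. 0. 0.]
```

send_rows:
  deltas:
    - {"dx": 0, "dy": -2, "dz": -15, "rx": 6.8, "ry": -0.1, "rz": 0}
    - {"dx": 0, "dy": -4, "dz": -30, "rx": 13.6, "ry": -0.2, "rz": 0}
    - {"dx": 0, "dy": -6, "dz": -45, "rx": 20.4, "ry": -0.3, "rz": -0.5}
    - {"dx": 0, "dy": -8, "dz": -65, "rx": 27.2, "ry": -0.4, "rz": -0.5}
    - {"dx": 0, "dy": -10, "dz": -90, "rx": 34, "ry": -0.6, "rz": -1}

```text
clock: 34.37
tcp_pos: [0.5833, -0.2836, 0.1218]
orientation: [-1.894, -1.876, -0.59]
contact_force: [1.5, -0.8, 0.1]
grip_width: 0.062
gripper_force: 0.0
```

send_rows:
  deltas:
    - {"dx": 0, "dy": -1, "dz": -20, "rx": 7, "ry": -0.1, "rz": 0}
    - {"dx": 0, "dy": -1, "dz": -43, "rx": 14, "ry": -0.2, "rz": 0}
    - {"dx": 0, "dy": -1, "dz": -43, "rx": 14, "ry": -0.2, "rz": 0}
    - {"dx": 0, "dy": -1, "dz": -43, "rx": 14, "ry": -0.2, "rz": 0}
    - {"dx": 0, "dy": -1, "dz": -43, "rx": 14, "ry": -0.2, "rz": 0}

```text
clock: 34.78
tcp_pos: [0.5826, -0.2838, 0.0791]
orientation: [-1.738, -1.721, -0.776]
contact_force: [0.7, 0.6, 0.6]
grip_width: 0.0621
gripper_force: 0.0
```

```bash
python3 - <<'E'
from plan import *; from st import st
st()
p,Rm=pick((581,-228.5),-91,up=27,tilt=48,along=6)
c=go('grasp',p,Rm)
E
```

```text
t 34.78 tcp [ 582.6 -283.8   79.1] ydir -0.7 tilt [ 0.67 47.88] F [0.7 0.6 0.6] w 62.1 gf 0.0 q [ 0.93  0.97 -0.47  1.38 -0.32  1.33  0.69]
grasp rows 2 shift [ -1.6  55.2 -57.4] rot [ 0.1  0.3 -0.3]
```

send_rows:
  deltas:
    - {"dx": -1.5, "dy": 18, "dz": -20, "rx": 0, "ry": 0, "rz": 0}
    - {"dx": -1.5, "dy": 36, "dz": -38, "rx": 0, "ry": 0, "rz": 0}
    - {"dx": -1.5, "dy": 49, "dz": -51, "rx": 0, "ry": 0, "rz": 0}
    - {"dx": -1.5, "dy": 55, "dz": -57, "rx": 0, "ry": 0, "rz": 0}
    - {"dx": -1.5, "dy": 55, "dz": -57, "rx": 0, "ry": 0, "rz": 0}

```text
clock: 35.2
tcp_pos: [0.5808, -0.2281, 0.0235]
orientation: [-1.736, -1.725, -0.776]
contact_force: [0.3, 0.7, 0.2]
grip_width: 0.0621
gripper_force: 0.0
```

send_rows:
  deltas:
    - {"dx": 0, "dy": 0, "dz": 0, "rx": 0, "ry": 0, "rz": 0}
    - {"dx": 0, "dy": 0, "dz": 0, "rx": 0, "ry": 0, "rz": 0}
    - {"dx": 0, "dy": 0, "dz": 0, "rx": 0, "ry": 0, "rz": 0}

```text
clock: 35.45
tcp_pos: [0.5797, -0.2327, 0.021]
orientation: [-1.743, -1.718, -0.777]
contact_force: [-0.7, 0.1, -0.6]
grip_width: 0.0618
gripper_force: 0.0
```

send_rows:
  deltas:
    - {"dx": 0, "dy": 0, "dz": 0, "rx": 0, "ry": 0, "rz": 0}
    - {"dx": 0, "dy": 0, "dz": 0, "rx": 0, "ry": 0, "rz": 0}
    - {"dx": 0, "dy": 0, "dz": 0, "rx": 0, "ry": 0, "rz": 0}
    - {"dx": 0, "dy": 0, "dz": 0, "rx": 0, "ry": 0, "rz": 0}
  jaw: 25
  newtons: 40

```text
clock: 35.78
tcp_pos: [0.579, -0.2318, 0.0196]
orientation: [-1.741, -1.715, -0.777]
contact_force: [-1.1, -2.4, 4.7]
grip_width: 0.0351
gripper_force: 40.3
```

```bash
python3 st.py; python3 b.py wrist w17|grep -A1 blob
```

```text
t 35.78 tcp [ 579.  -231.8   19.6] ydir -0.9 tilt [ 0.75 47.97] F [-1.1 -2.4  4.7] w 35.1 gf 40.3 q [ 0.9   1.01 -0.49  1.48 -0.32  1.18  0.71]
blob px[253. 252.] col[203.  217.  217.5] 13250 [ 579.  -228.5] [72.  62.5] long axis 88.8 z 0.036
   highmean [ 579.11604998 -226.26722004] mean [ 578.82458665 -234.17444021]
blob px[ 12. 220.] col[ 23.  61. 123.] 1328 [ 452.3 -213.6] [27.5  7.9] long axis 83.9 z 0.021
   highmean [ 454.59070087 -204.6552639 ] mean [ 453.25104144 -211.0688232 ]
blob px[157. 282.] col[29. 28. 27.] 124 [ 542.3 -252.6] [6.5 4.9] long axis 20.6 z 0.0483
   highmean [ 542.50508768 -252.42736939] mean [ 542.50508768 -252.42736939]
blob px[348. 282.] col[32. 31. 29.] 119 [ 614.4 -253.9] [4.8 6.4] long axis 159.9 z 0.0485
   highmean [ 614.38465316 -253.47069351] mean [ 614.38465316 -253.47069351]
blob px[129. 338.] col[23. 22. 21.] 1560 [ 534.7 -269.5] [21.7 14.3] long axis 56.7 z 0.0473
   highmean [ 535.75568091 -271.32282897] mean [ 535.75568091 -271.32282897]
blob px[376. 338.] col[27. 26. 25.] 1433 [ 621.7 -270.7] [14.3 20.7] long axis 122.6 z 0.0474
   highmean [ 620.57862199 -272.62035467] mean [ 620.57862199 -272.62035467]
```

send_rows:
  deltas:
    - {"dx": 0, "dy": 0, "dz": 10, "rx": 0, "ry": 0, "rz": 0}
    - {"dx": 0, "dy": 0, "dz": 40, "rx": 0, "ry": 0, "rz": 0}
    - {"dx": 0, "dy": 0, "dz": 75, "rx": 0, "ry": 0, "rz": 0}
    - {"dx": 0, "dy": 0, "dz": 110, "rx": 0, "ry": 0, "rz": 0}
    - {"dx": 0, "dy": 0, "dz": 145, "rx": 0, "ry": 0, "rz": 0}

```text
clock: 36.25
tcp_pos: [0.5782, -0.2305, 0.1655]
orientation: [-1.739, -1.715, -0.775]
contact_force: [1.8, -0.0, -0.7]
grip_width: 0.0351
gripper_force: 40.1
```

```bash
cat >> pc.py <<'E'
def A(off=-41.): return place2((579,-231.8,19.6),(-1.741,-1.715,-.777),(579,-228),-90.9,off)
E
python3 - <<'E'
from pc import *; from st import st
st()
c=go('vert',(595,-90,255),Rt(-91,0)); c=go('yaw',(610,30,260),Rt(-112.5,0),c)
p,Rm=A(); print(p,Rm[:,2]); c=go('tilt',p+[0,0,85],Rm,c)
E
```

```text
t 36.25 tcp [ 578.2 -230.5  165.5] ydir -0.8 tilt [ 0.62 48.01] F [ 1.8 -0.  -0.7] w 35.1 gf 40.1 q [ 0.92  0.82 -0.52  1.47 -0.37  1.35  0.62]
vert rows 7 shift [ 16.8 140.5  89.5] rot [-48.    0.8  -0.2]
yaw rows 4 shift [ 15. 120.   5.] rot [  0.    0.  -21.5]
[624.35745856  64.83442655  75.7995312 ] [-0.25474674 -0.61886612 -0.74304026]
tilt rows 7 shift [ 14.4  34.8 -99.2] rot [-38.8  16.    0.1]
```

send_rows:
  deltas:
    - {"dx": 2, "dy": 20, "dz": 15, "rx": -6.9, "ry": 0.1, "rz": 0}
    - {"dx": 5, "dy": 40, "dz": 30, "rx": -13.8, "ry": 0.2, "rz": 0}
    - {"dx": 7, "dy": 60, "dz": 45, "rx": -20.6, "ry": 0.3, "rz": 0}
    - {"dx": 10, "dy": 80, "dz": 60, "rx": -27.5, "ry": 0.4, "rz": 0}
    - {"dx": 12, "dy": 100, "dz": 75, "rx": -34.4, "ry": 0.6, "rz": 0}

```text
clock: 36.67
tcp_pos: [0.5906, -0.1302, 0.2411]
orientation: [-2.116, -2.085, -0.249]
contact_force: [0.3, -0.1, -1.5]
grip_width: 0.035
gripper_force: 40.1
```

send_rows:
  deltas:
    - {"dx": 2, "dy": 20, "dz": 8, "rx": -6.8, "ry": 0.1, "rz": 0}
    - {"dx": 5, "dy": 40, "dz": 16, "rx": -13.6, "ry": 0.2, "rz": 0}
    - {"dx": 9, "dy": 70, "dz": 18, "rx": -13.6, "ry": 0.2, "rz": -5.5}
    - {"dx": 13, "dy": 100, "dz": 20, "rx": -13.6, "ry": 0.2, "rz": -11}
    - {"dx": 17, "dy": 130, "dz": 20, "rx": -13.6, "ry": 0.2, "rz": -16}

```text
clock: 37.08
tcp_pos: [0.607, 0.0016, 0.26]
orientation: [2.503, 1.857, 0.035]
contact_force: [-0.2, -0.1, -2.6]
grip_width: 0.0352
gripper_force: 40.1
```

send_rows:
  deltas:
    - {"dx": 5, "dy": 30, "dz": 0, "rx": 0, "ry": 0, "rz": -5.5}
    - {"dx": 5, "dy": 30, "dz": 0, "rx": 0, "ry": 0, "rz": -5.5}
    - {"dx": 5, "dy": 30, "dz": 0, "rx": 0, "ry": 0, "rz": -5.5}

```text
clock: 37.33
tcp_pos: [0.6119, 0.0325, 0.2591]
orientation: [2.582, 1.747, 0.032]
contact_force: [-0.5, -1.2, -1.5]
grip_width: 0.0349
gripper_force: 40.1
```

```bash
python3 - <<'E'
from pc import *; from st import st
st(); p,Rm=A(); c=go('tilt',p+[0,0,85],Rm)
E
```

```text
t 37.33 tcp [611.9  32.5 259.1] ydir -21.9 tilt [ 1.73 -0.49] F [-0.5 -1.2 -1.5] w 34.9 gf 40.1 q [ 0.11  0.37 -0.35  1.7   0.16  1.07 -0.67]
tilt rows 7 shift [ 12.5  32.3 -98.3] rot [-38.5  17.5  -1.2]
```

send_rows:
  deltas:
    - {"dx": 2, "dy": 5, "dz": 0, "rx": -5.5, "ry": 2.5, "rz": 0}
    - {"dx": 4, "dy": 10, "dz": -5, "rx": -11, "ry": 5, "rz": 0}
    - {"dx": 6, "dy": 15, "dz": -15, "rx": -16.5, "ry": 7.5, "rz": -0.5}
    - {"dx": 8, "dy": 20, "dz": -30, "rx": -22, "ry": 10, "rz": -0.7}
    - {"dx": 10, "dy": 25, "dz": -45, "rx": -27.5, "ry": 12.5, "rz": -0.9}

```text
clock: 37.75
tcp_pos: [0.6233, 0.053, 0.2149]
orientation: [2.308, 1.536, -0.612]
contact_force: [0.4, 0.5, -1.6]
grip_width: 0.0355
gripper_force: 40.3
```

send_rows:
  deltas:
    - {"dx": 1, "dy": 4, "dz": -20, "rx": -5.5, "ry": 2.5, "rz": -0.2}
    - {"dx": 2.5, "dy": 7, "dz": -40, "rx": -11, "ry": 5, "rz": -0.3}
    - {"dx": 2.5, "dy": 7, "dz": -50, "rx": -11, "ry": 5, "rz": -0.3}
    - {"dx": 2.5, "dy": 7, "dz": -50, "rx": -11, "ry": 5, "rz": -0.3}

```text
clock: 38.08
tcp_pos: [0.6234, 0.061, 0.1597]
orientation: [2.168, 1.449, -0.84]
contact_force: [-0.9, -0.2, -1.5]
grip_width: 0.036
gripper_force: 40.4
```

send_rows:
  deltas:
    - {"dx": 0, "dy": 0, "dz": 0, "rx": 0, "ry": 0, "rz": 0}
    - {"dx": 0, "dy": 0, "dz": 0, "rx": 0, "ry": 0, "rz": 0}
    - {"dx": 0, "dy": 0, "dz": 0, "rx": 0, "ry": 0, "rz": 0}

```text
clock: 38.33
tcp_pos: [0.6263, 0.0592, 0.1672]
orientation: [2.175, 1.44, -0.825]
contact_force: [-0.5, 0.3, -1.2]
grip_width: 0.0354
gripper_force: 40.4
```

```bash
python3 - <<'E'
from pc import *; from st import st
st(); p,Rm=A(); c=go('down',p,Rm)
E
```

```text
t 38.33 tcp [626.3  59.2 167.2] ydir -22.8 tilt [-14.62 -38.2 ] F [-0.5  0.3 -1.2] w 35.4 gf 40.4 q [-0.31  0.76 -0.18  1.45  0.57  1.57 -1.07]
down rows 3 shift [ -1.9   5.7 -91.4] rot [0.1 0.5 0.4]
```

send_rows:
  deltas:
    - {"dx": -1.5, "dy": 5.5, "dz": -8, "rx": 0, "ry": 0.5, "rz": 0.4}
    - {"dx": -1.5, "dy": 5.5, "dz": -30, "rx": 0, "ry": 0.5, "rz": 0.4}
    - {"dx": -1.5, "dy": 5.5, "dz": -50, "rx": 0, "ry": 0.5, "rz": 0.4}
    - {"dx": -1.5, "dy": 5.5, "dz": -68, "rx": 0, "ry": 0.5, "rz": 0.4}
    - {"dx": -1.5, "dy": 5.5, "dz": -76, "rx": 0, "ry": 0.5, "rz": 0.4}

```text
clock: 38.75
tcp_pos: [0.6227, 0.0661, 0.0862]
orientation: [2.163, 1.456, -0.842]
contact_force: [0.7, 0.0, -1.5]
grip_width: 0.0352
gripper_force: 40.4
```

send_rows:
  deltas:
    - {"dx": 0, "dy": 0, "dz": -3, "rx": 0, "ry": 0, "rz": 0}
    - {"dx": 0, "dy": 0, "dz": -3, "rx": 0, "ry": 0, "rz": 0}
    - {"dx": 0, "dy": 0, "dz": -3, "rx": 0, "ry": 0, "rz": 0}
    - {"dx": 0, "dy": 0, "dz": -3, "rx": 0, "ry": 0, "rz": 0}

```text
clock: 39.08
tcp_pos: [0.6244, 0.0667, 0.0863]
orientation: [2.164, 1.454, -0.837]
contact_force: [-0.1, -0.1, -1.5]
grip_width: 0.0351
gripper_force: 40.4
```

```bash
python3 - <<'E'
from pc import *; from st import st
st(); p,Rm=A(); c=go('down',p,Rm)
E
```

```text
t 39.08 tcp [624.4  66.7  86.3] ydir -22.2 tilt [-14.78 -38.45] F [-0.1 -0.1 -1.5] w 35.1 gf 40.4 q [-0.33  0.86 -0.18  1.47  0.58  1.48 -1.13]
down rows 1 shift [ -0.   -1.8 -10.5] rot [ 0.2 -0.2 -0.2]
```

send_rows:
  deltas:
    - {"dx": 0, "dy": -1, "dz": -4, "rx": 0, "ry": 0, "rz": 0}
    - {"dx": 0, "dy": -1, "dz": -7, "rx": 0, "ry": 0, "rz": 0}
    - {"dx": 0, "dy": -1, "dz": -9, "rx": 0, "ry": 0, "rz": 0}
    - {"dx": 0, "dy": -1, "dz": -10.5, "rx": 0, "ry": 0, "rz": 0}
    - {"dx": 0, "dy": -1, "dz": -10.5, "rx": 0, "ry": 0, "rz": 0}

```text
clock: 39.5
tcp_pos: [0.6237, 0.0654, 0.0752]
orientation: [2.163, 1.454, -0.84]
contact_force: [-1.6, -0.1, 1.9]
grip_width: 0.0353
gripper_force: 40.5
```

send_rows:
  deltas:
    - {"dx": 0, "dy": 0, "dz": -0.7, "rx": 0, "ry": 0, "rz": 0}
    - {"dx": 0, "dy": 0, "dz": -1, "rx": 0, "ry": 0, "rz": 0}
    - {"dx": 0, "dy": 0, "dz": -1, "rx": 0, "ry": 0, "rz": 0}

```text
clock: 39.75
tcp_pos: [0.6237, 0.0653, 0.0751]
orientation: [2.163, 1.454, -0.84]
contact_force: [-1.7, -0.5, 8.1]
grip_width: 0.0355
gripper_force: 40.9
```

On the floor. Releasing and backing off.

send_rows:
  deltas:
    - {"dx": 0, "dy": 0, "dz": 1, "rx": 0, "ry": 0, "rz": 0}
    - {"dx": 0, "dy": 0, "dz": 1, "rx": 0, "ry": 0, "rz": 0}
    - {"dx": 0, "dy": 0, "dz": 1, "rx": 0, "ry": 0, "rz": 0}
    - {"dx": 0, "dy": 0, "dz": 1, "rx": 0, "ry": 0, "rz": 0}
  jaw: 52

```text
clock: 40.08
tcp_pos: [0.6237, 0.0654, 0.0745]
orientation: [2.163, 1.455, -0.839]
contact_force: [0.2, 0.6, -0.2]
grip_width: 0.052
gripper_force: 0.0
```

send_rows:
  deltas:
    - {"dx": 3, "dy": 7, "dz": 9, "rx": 0, "ry": 0, "rz": 0}
    - {"dx": 7, "dy": 17, "dz": 22, "rx": 0, "ry": 0, "rz": 0}
    - {"dx": 12, "dy": 29, "dz": 40, "rx": 0, "ry": 0, "rz": 0}
    - {"dx": 16, "dy": 38, "dz": 70, "rx": 0, "ry": 0, "rz": 0}
    - {"dx": 16, "dy": 38, "dz": 105, "rx": 0, "ry": 0, "rz": 0}

```text
clock: 40.5
tcp_pos: [0.6392, 0.1065, 0.1794]
orientation: [2.161, 1.46, -0.841]
contact_force: [0.5, 0.6, -0.2]
grip_width: 0.052
gripper_force: 0.0
```

send_rows:
  deltas:
    - {"dx": 0, "dy": -15, "dz": 25, "rx": 6, "ry": -2.4, "rz": 0}
    - {"dx": 0, "dy": -40, "dz": 45, "rx": 12, "ry": -4.8, "rz": 0}
    - {"dx": 0, "dy": -75, "dz": 60, "rx": 18, "ry": -7.2, "rz": 0}
    - {"dx": 0, "dy": -110, "dz": 70, "rx": 24, "ry": -9.6, "rz": 0}
    - {"dx": 0, "dy": -145, "dz": 75, "rx": 30, "ry": -12, "rz": 0}

```text
clock: 40.92
tcp_pos: [0.6412, -0.0418, 0.2588]
orientation: [2.52, 1.701, -0.211]
contact_force: [1.3, -1.4, -0.4]
grip_width: 0.0523
gripper_force: 0.0
```

send_rows:
  deltas:
    - {"dx": -10, "dy": -38, "dz": 0, "rx": 0, "ry": 0, "rz": 0}
    - {"dx": -20, "dy": -76, "dz": 0, "rx": 0, "ry": 0, "rz": 0}
    - {"dx": -30, "dy": -114, "dz": 0, "rx": 0, "ry": 0, "rz": 0}
    - {"dx": -40, "dy": -150, "dz": 0, "rx": 0, "ry": 0, "rz": 0}
    - {"dx": -40, "dy": -150, "dz": 0, "rx": 0, "ry": 0, "rz": 0}

```text
clock: 41.33
tcp_pos: [0.5964, -0.2022, 0.2558]
orientation: [2.529, 1.682, -0.233]
contact_force: [-0.1, -0.5, -1.1]
grip_width: 0.0519
gripper_force: 0.0
```

```bash
python3 hc.py scene s20; python3 hc.py top t20; python3 b.py top t21; python3 - <<'E'
from h import *
f=load('top0.png'); a=cv2.imread('pics/s20.png'); b=cv2.imread('pics/t21.png')
A=cv2.resize(a[110:290,190:390],(400,360)); B=cv2.resize(b[120:240,140:273],(400,360)); cv2.imwrite('pics/fin.png',np.hstack([A,B]))
d=load('t21.png'); P=cloud(d);H=P[...,2]
m=(H>.11)&(H<.14)&(np.hypot(P[...,0]-.479,P[...,1]-.079)<.04); p=P[m][:,:2].astype(np.float32)*1000
print('knob',len(p),cv2.minAreaRect(p) if len(p)>5 else '',np.median(H[m]) if len(p) else '')
E
```

```text
cham blob 89 [613.   22.3  99.9] zmax 0.1102
cham blob 78 [629.4  63.3 101.5] zmax 0.1092
cham blob 80 [595.9 -17.3 100.8] zmax 0.1087
cham blob 75 [623.3  64.2 101.7] zmax 0.1127
cham blob 79 [607.7  23.8 100.4] zmax 0.1127
cham blob 85 [589.6 -16.   99.8] zmax 0.114
t 41.43 tcp [ 599.2 -193.7  255.5] ydir -22.3 tilt [-4.08 -9.14] F [ 0.9  0.1 -0.1] w 51.8 gf 0.0 q [ 0.32  0.42 -0.25  1.63  0.29  1.18 -0.43]
lidhandle 107 [592.7 291.6] [89.2 15.7] long axis 36.8 z 0.095
lid dome 853 [591.9 291.4] [133.2 137.6] long axis 146.2 z 0.0566
blob px[318. 220.] col[ 81.  191.5 255. ] 64 [ 437.2 -206.3] [25.8 34.7] long axis 159.6 z 0.0349
   highmean [ 436.15829521 -202.74718215] mean [ 435.25232856 -202.1709217 ]
knob 59 ((481.0752868652344, 77.83126831054688), (11.124221801757812, 47.70126724243164), 0.43714234232902527) 0.118132366548509
```

View pics/fin.png

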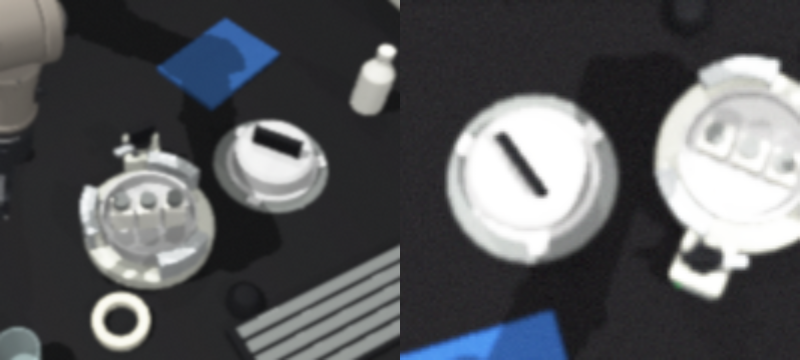

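The three bottles stand upright in a row in the tub, at about left-half pixels (120,200), (148,198) and (175,197). The lid is flat on the mat at (270,140) and the knob is in and turned. Settling the arm and handing in.

send_rows:
  deltas:
    - {"dx": 0, "dy": 0, "dz": 0, "rx": 0, "ry": 0, "rz": 0}
    - {"dx": 0, "dy": 0, "dz": 0, "rx": 0, "ry": 0, "rz": 0}
    - {"dx": 0, "dy": 0, "dz": 0, "rx": 0, "ry": 0, "rz": 0}
    - {"dx": 0, "dy": 0, "dz": 0, "rx": 0, "ry": 0, "rz": 0}

```text
clock: 41.82
tcp_pos: [0.6001, -0.1903, 0.2547]
orientation: [2.52, 1.702, -0.225]
contact_force: [-0.3, 0.7, 0.3]
grip_width: 0.052
gripper_force: 0.0
```

```bash
python3 -c "
from bench import r
print(r.hand_in())"
```

```text
the job is handed in; nothing more can be done
None
```

The job is handed in at 41.8 s, no verdict came back: the last images show the knob turned and pushed in, the lid flat on the mat, and all three bottles upright in the chamber.

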